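# Tip a tote of toy blocks into the storage crate

## Task

Tidy the toy blocks away: carry the blue tote with its blocks on to the crate's loading ledge, low open end reaching over the crate, and let go with all four blocks still in it. Then take the wooden handle at its tail and lift it to tip all the blocks into the crate, and finally lower the empty tote back to stand level on the ledge as before and let go. Leave the mug, loudspeaker, clock and plant where they are.

Things in the scene. Friction and masses are not known exactly. Their poses are not given: they have to be found in the camera images.
- tote: loose blue scoop tote, 175 x 130 mm box, 0.32 kg, x towards its low open nose, z up, origin under it, 80 mm ahead of the back of the rear wall. Rear wall 60 mm high, side walls 45, no wall at the nose: the floor slopes up 5 mm over the last 15 mm; floor and walls 6 mm thick. A carrying bar spans the middle; a wooden tail handle stands out behind the rear wall
- tote_bar (a point): middle of the fixed round wooden carrying bar: 16 mm diameter, along tote y, 118 mm long between two posts (130 mm high), axis 118 mm above the tote's underside above the origin. Pinched across tote x, the tote hangs about level from it and does not tilt reliably with the gripper
- tote_tail (a point): middle of the tail handle: round wooden dowel, 22 mm diameter, 50 mm long along tote y, 112 mm behind the tote's origin, axis 32 mm behind the rear wall and 50 mm above the underside, on a stem 14 mm wide. Pinched on its two flat ends (closing along tote y), the tote pivots between the fingertips about the dowel's axis as the tail is raised
- tote_nose (a point): middle of the lower edge of the low open end, 95 mm ahead of the tote's origin, at the height of the underside
- crate: fixed pale wooden storage crate with a loading ledge on one side. Origin at table height under the ledge's pouring edge, x from ledge into crate, z up. Inside: x 0 to 200 mm, y +-100 mm; side and far walls 10 mm thick, 150 mm high, no wall above the ledge; floor 8 mm thick, with a plywood ramp from 45 mm high at the ledge down to the floor 70 mm further on
- crate_edge (a point): middle of the pouring edge, where the ledge's flat top ends at the crate: crate x = 0, y = 0, 115 mm above the table. The ledge, 115 mm high and 200 mm wide (y +-100 mm), runs from here back to crate x = -145 mm; a tote standing on it with its nose 40 mm past this edge tips about the edge when its tail is raised
- block_red: chunky painted wooden toy brick, 64 x 44 x 44 mm (long along its x), about 80 g; origin at the centre of its underside. At the start it lies loose in the tote. Colour: red
- block_yellow: chunky painted wooden toy brick, 64 x 44 x 44 mm (long along its x), about 80 g; origin at the centre of its underside. At the start it lies loose in the tote. Colour: yellow
- block_green: chunky painted wooden toy brick, 64 x 44 x 44 mm (long along its x), about 80 g; origin at the centre of its underside. At the start it lies loose in the tote. Colour: green
- block_round: natural wood cylinder block, 46 mm diameter, 62 mm long, about 70 g; origin at the centre of one end (its underside at the start, where it stands upright in the tote)
- block_round_center (a point): centre of the natural wood cylinder block
- mug: white ceramic mug, 82 mm wide, 95 mm tall, standing loose; origin under its centre
- speaker: wooden bookshelf loudspeaker, 120 x 120 x 190 mm tall, standing loose; origin under its centre
- clock: round white desk clock, 115 mm tall, standing loose; origin under its centre
- plant: small terracotta pot, 96 mm wide, 85 mm tall, with leaves to about 180 mm; origin under its centre
Mind the look-alikes: they are no part of the job. What is meant by the block_yellow is not purple, and is the smaller of those in its own colour. Of the things that look like the block_red, the smallest one is meant.

How it is judged:
By the outcome, as a careful person would: the job done as asked, in the order asked, and still so for the second after the job is handed in, with the robot touching nothing.
It also fails if it takes over 70 s, if anything falls off the work surface, if the arm or the gripper's body presses on something with over 40 N, if the wrist force passes 120 N, or if a joint passes its speed limit or range.

## Robot

A 6-joint arm with a two-finger parallel gripper is mounted at the origin on the work surface. World frame = base frame: x ahead of the robot, y to its left, z up, the work surface at z = 0. Lengths are in mm, angles in rad, forces in N, time in s.
With the tool pointing down it reaches from about 275 to 750 mm from the base axis. Payload 10.2 kg.
Tool frame: the origin (TCP) lies between the finger pads; the fingertips stand 11 mm ahead of it and the grasp point (between the pads) lies 8 mm behind it (ctrl.nose_length is the distance from the TCP to the fingertips, in mm); x points along the fingers, y is the direction in which the jaws open and shut, and the axes are right-handed (so a half turn about x gives the same grasp; the last joint's range is limited). The gripper opens to 85 mm and grips with 20 to 120 N. Pads are 22 mm wide; open, the fingers measure 114 mm over their backs; the gripper's body (76 mm by 85 mm) begins 54 mm behind the grasp point. The pads swing forward as they close: fully open they stand 13 mm farther back than shut.
Start: joints at [1.127, 0.313, 1.498, -0, 1.331, -0.223], TCP at [114.993, 512.258, 242.294] pointing down, gripper open.
Joint ranges: [-2.94, 2.94], [-0.97, 2.17], [0.19, 2.56], [-1.23, 4.37], [0.02, 3.11], [-2.88, 2.88]. Speed limits (rad/s): [2.39, 2.39, 3.01, 3.14, 3.14, 3.14].

## Interface

Orientations are given as a unit quaternion [w, x, y, z].
In Python, from rig import ctrl, capture, ticket gives the robot as it stands.
- The arm moves only by the tool step_arm, never from a script. Its argument "commands" is a list of rows, each a list of 2 entries, a list of its own where there are three numbers: the shift along the world's x, y, z normalised to -1 to 1, where 1 is 0.04 m, then the turn about the world's z normalised to -1 to 1, where 1 is 180 degrees. A call has 1 to 5 rows; each row shifts and turns the commanded pose from where the row before left it; what a row does not reach is not made up. A row lasts 1/10 s, in which the tool goes at most 50 mm and 8.59 degrees, less where a joint would pass 70% of its speed; a pose out of reach is approached as far as the arm can. A call with a number of a shift or a turn outside -1 to 1 is refused whole. A call with a gripper value outside its range is refused whole. "gripper" is the closure, from -1 (fully open) to 1 (shut), so that 0 is half open, set as the call begins (left out, the last holds). The fingers move at their own pace and stop on an object; "force" is the grip in N (left out, the last holds). Time passes only in rows, so rows that do not move let the fingers close. It gives the time, the measured TCP pose, the force and the opening at its end, in the units of the state.
- ctrl.sense(): the state, without advancing time (a new reading comes with each control period).
- capture(name): name is "side" or "top"; returns a dict with "image" (400x640x3 uint8, blue, green, red), "fov_y" (degrees; the focal length in pixels is half the picture's height over the tangent of half this angle, whatever the lens; pixels are square), "cx", "cy" (the principal point, pixels), "k1" (the pictures are not rectified: a ray, as slopes to the right and down, at radius r is drawn at 1 + k1 r^2 times it, then the intrinsics apply), "origin" and "orientation" of the camera in the world. Camera axes: x right, y down, z forward; pixel columns grow to the right and rows downward; lengths in mm; the calibration is good to about 2 mm. A picture is of the moment at which its call begins. There is no depth.
- ticket.finish_job(): hands the job in, once; it reports no verdict.
The state is a dict: "time_s": time; "joints": joint angles; "dq": joint speeds; "tau": joint torques, N m; "eef_pos": TCP position; "ee_rot": TCP orientation; "force": force on the tool from outside, world axes, zero at the start; "wrist_torque": the same for the moment, N m; "grip_width": opening from 0.0 (shut) to 1.0 (fully open).
Only numpy, scipy, OpenCV 4.12 (cv2) and the standard library are available. Lean on these libraries where they do the work, as an engineer would, in place of code of your own. Each camera call takes 0.05 s, during which the arm holds its last target.

## Working session

There is one attempt and no reset: what is moved stays moved. The work goes in short steps, Python scripts to look and compute and a tool call to move; the robot and the scene stay as the last step left them, time stands still between calls to the robot, and variables do not carry over. Pictures are saved under pics/ and viewed, and the job is handed in when it is done.

Besides the shell and the picture viewer there is one more tool, called after ">>>" by a JSON object that holds its "fn" and its "kwargs", one argument or row to a line. step_arm: Moves the arm, as the interface text tells. Its arguments: {"type":"object","properties":{"commands":{"type":"array","items":{"type":"array"}},"gripper":{"type":"number"},"force":{"type":"number"}},"required":["commands"]}

```bash
ls; mkdir -p pics; python3 - <<'E'
from rig import ctrl,capture
import cv2
print(ctrl.sense())
for n in("side","top"):
    c=capture(n); cv2.imwrite(f"pics/{n}0.png",c["image"]); print({k:v for k,v in c.items() if k!="image"})
E
```

```text
pics
{'time_s': 0.0, 'joints': array([ 1.12659595e+00,  3.13459127e-01,  1.49847555e+00,  1.65525169e-05,
        1.33100158e+00, -2.23385912e-01]), 'dq': array([ 0.00132112,  0.00105338, -0.0004853 , -0.00045724,  0.00014446,
       -0.00164679]), 'tau': array([-1.94242508e-03, -4.12283742e+01, -2.59734035e+01, -4.43277686e-04,
        4.20005032e-03,  4.81644889e-06]), 'eef_pos': array([114.87554059, 512.01511294, 241.71591832]), 'ee_rot': array([ 0.70264011,  0.0774656 ,  0.70296212, -0.07835952]), 'force': array([-0.56979404, -0.48653196,  0.60324919]), 'wrist_torque': array([-0.0331534 ,  0.0177792 , -0.03648029]), 'grip_width': 0.9972648770131493}
{'fov_y': 52.189580476656175, 'cx': 319.52901735115967, 'cy': 193.73945136509593, 'k1': -0.0709395140439021, 'origin': array([400.74810189, 988.48233518, 829.12676128]), 'orientation': array([ 0.05594055, -0.09174412,  0.88315269, -0.45661252])}
{'fov_y': 44.515030659560445, 'cx': 322.6772632142265, 'cy': 200.93457607031445, 'k1': 0.034655124696676066, 'origin': array([ 541.44064837,   -6.02846528, 1882.27213539]), 'orientation': array([ 0.01708093, -0.69966973,  0.7139841 , -0.01993043])}
```

View pics/side0.png

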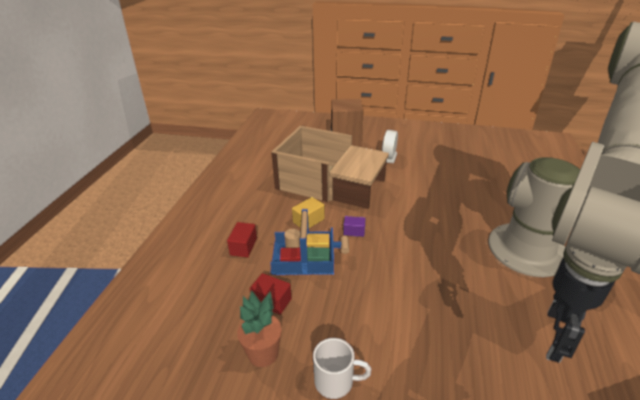

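View pics/top0.png

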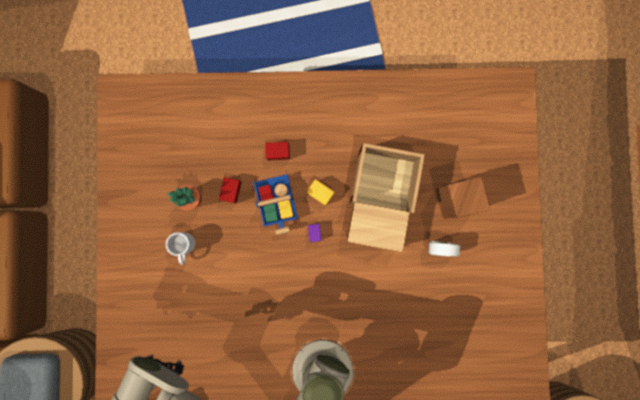

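The side view shows the tote at about (305,253), with its nose to the left and its tail handle near (343,243). The crate is at (330,165) with the ledge on its right. The top view shows the tote at (277,200) with its nose up (+x), and the crate at (388,190) with the ledge below it. I'll zoom in to read pixels.

```bash
cat > h.py <<'E'
import numpy as np, cv2
from scipy.spatial.transform import Rotation as R
from scipy.optimize import least_squares
from rig import ctrl,capture
def cam(c):
    f=c["image"].shape[0]/2/np.tan(np.radians(c["fov_y"])/2)
    q=c["orientation"]; return dict(f=f,cx=c["cx"],cy=c["cy"],k1=c["k1"],o=np.array(c["origin"]),R=R.from_quat([q[1],q[2],q[3],q[0]]).as_matrix())
def proj(C,P):
    p=(np.atleast_2d(P)-C["o"])@C["R"]; s=p[:,:2]/p[:,2:]; r2=(s**2).sum(1,keepdims=True)
    s=s*(1+C["k1"]*r2); return s*C["f"]+[C["cx"],C["cy"]]
def ray(C,px):
    d=(np.array(px,float)-[C["cx"],C["cy"]])/C["f"]; s=d.copy()
    for _ in range(20): s=d/(1+C["k1"]*(s@s))
    v=C["R"]@np.array([s[0],s[1],1]); return v/np.linalg.norm(v)
def atz(C,px,z):
    v=ray(C,px); return C["o"]+v*(z-C["o"][2])/v[2]
def tri(Cs,pxs):
    A=np.zeros((3,3));b=np.zeros(3)
    for C,p in zip(Cs,pxs):
        v=ray(C,p);M=np.eye(3)-np.outer(v,v);A+=M;b+=M@C["o"]
    X=np.linalg.solve(A,b); res=[np.round(proj(C,X)[0]-p,1) for C,p in zip(Cs,pxs)]; return X,res
def zoom(c,x0,y0,x1,y1,k,name):
    im=cv2.resize(c["image"][y0:y1,x0:x1],None,fx=k,fy=k,interpolation=cv2.INTER_CUBIC)
    for x in range((x0+9)//10*10,x1,10):
        cv2.line(im,((x-x0)*k,0),((x-x0)*k,6 ),(255,255,255),1)
        if x%20==0: cv2.putText(im,str(x),((x-x0)*k+2,12),0,.35,(255,255,255),1)
    for y in range((y0+9)//10*10,y1,10):
        cv2.line(im,(0,(y-y0)*k),(6,(y-y0)*k),(255,255,255),1)
        if y%20==0: cv2.putText(im,str(y),(8,(y-y0)*k+4),0,.35,(255,255,255),1)
    cv2.imwrite("pics/"+name,im)
E
python3 - <<'E'
from h import *
s=capture("side");t=capture("top")
zoom(s,260,190,370,290,7,"sz.png"); zoom(t,245,165,345,245,8,"tz.png")
zoom(s,260,90,410,210,5,"sc.png"); zoom(t,340,130,440,260,5,"tc.png")
E
```

```text
(no output)
```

View pics/sz.png

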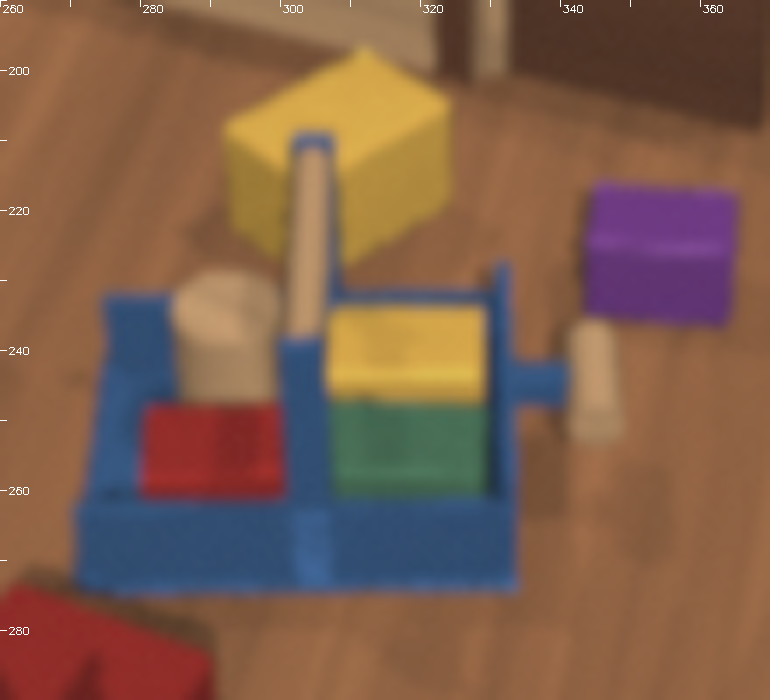

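View pics/tz.png

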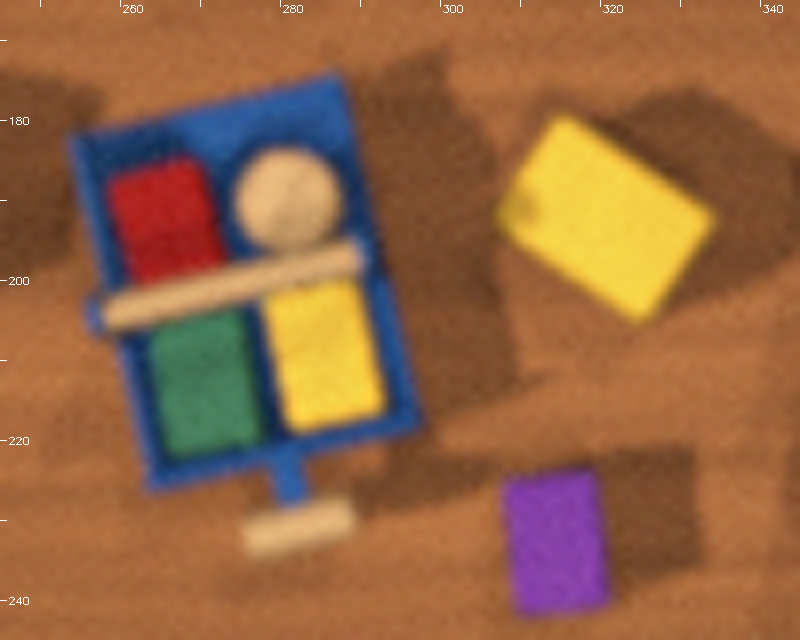

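View pics/sc.png

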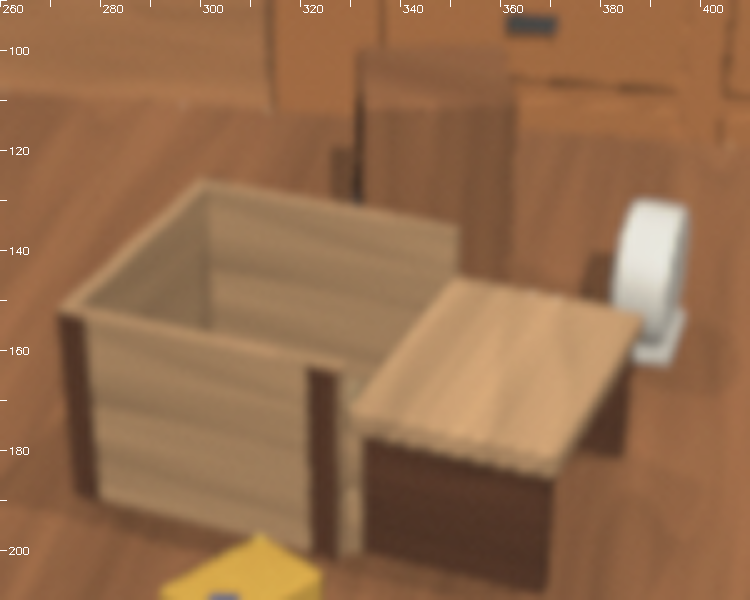

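View pics/tc.png

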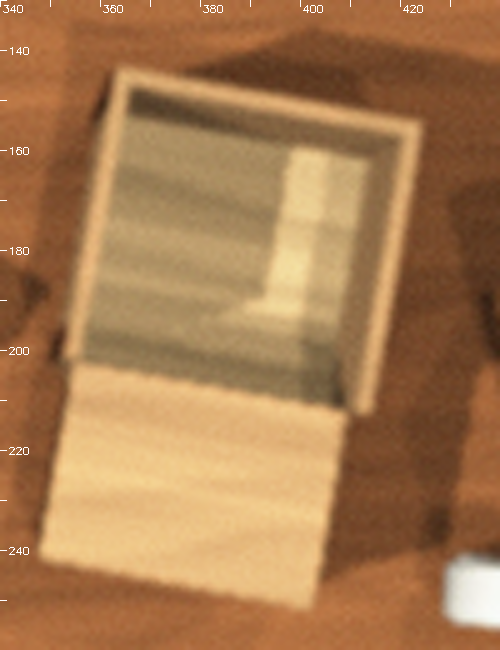

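```bash
cat > fit.py <<'E'
from h import *
def fit(S,T,obs,x0):
    o=np.array([0.44,0.44])
    def res(p):
        c,s=np.cos(p[3]),np.sin(p[3]);Rz=np.array([[c,-s,0],[s,c,0],[0,0,1]])
        r=[]
        for w,m,px in obs:
            r.append(proj(S if w=="s" else T,Rz@np.array(m,float)+p[:3])[0]-(np.array(px)-o))
        return np.ravel(r)
    q=least_squares(res,x0,x_scale=[1,1,1,.01],loss="soft_l1")
    return q.x,res(q.x).reshape(-1,2)
E
python3 - <<'E'
from fit import *
S=cam(capture("side"));T=cam(capture("top"))
tote=[("t",(95,65,45),(253.75,181.9)),("t",(95,-65,45),(288,174.4)),("t",(-80,65,60),(264,226.2)),("t",(-80,-65,60),(297.75,218.75)),("t",(-112,0,50),(282.4,230.8)),("t",(0,0,118),(274,200.7)),
("s",(95,65,45),(271.3,262)),("s",(95,65,0),(271.5,273.8)),("s",(-80,65,0),(333.7,274.5)),("s",(-80,-65,60),(331.5,227)),("s",(-112,0,50),(343.9,244)),("s",(0,0,118),(303,224.5))]
crate=[("t",(210,110,150),(363.8,143.5)),("t",(210,-110,150),(424.5,154.5)),("t",(-145,100,115),(348,242)),("t",(-145,-100,115),(402,251.5)),("t",(0,100,115),(354.5,203)),("t",(0,-100,115),(408.5,212)),
("s",(210,110,150),(271.5,152)),("s",(210,-110,150),(301,126)),("s",(0,100,115),(330,171)),("s",(-145,100,115),(369.5,185)),("s",(-145,-100,115),(388,153)),("s",(0,-100,115),(350,145.5))]
for n,o in(("tote",tote),("crate",crate)):
    x0=[500,100,0,.2]
    if n=="crate":x0=[500,-200,0,-.2]
    p,r=fit(S,T,o,x0);print(n,np.round(p,3));print(np.round(r,1).tolist())
o=np.array([.44,.44])
print("bar",tri([S,T],[np.array((303,224.5))-o,np.array((274,200.7))-o]))
print("tail",tri([S,T],[np.array((343.9,244))-o,np.array((282.4,230.8))-o]))
E
```

```text
tote [6.37922e+02 1.61468e+02 1.27000e-01 2.13000e-01]
[[0.1, -0.2], [-0.5, -0.6], [-0.2, 0.8], [0.1, 0.1], [0.6, 0.5], [0.5, 0.5], [-2.6, 0.3], [-1.3, 0.1], [-0.4, -1.1], [0.8, -0.4], [0.3, 0.0], [0.5, 1.3]]
crate [ 6.06988e+02 -2.27454e+02 -3.31000e+00 -2.10000e-01]
[[-0.0, 0.4], [-0.1, 0.9], [-0.4, -0.1], [0.1, 0.9], [0.5, -0.5], [0.8, 0.9], [-1.0, 0.2], [-1.5, 0.0], [-1.8, 1.3], [0.6, -3.2], [0.2, 0.1], [-0.1, -0.0]]
bar (array([639.22399179, 162.69512194, 123.54602757]), [array([-0.1, -0. ]), array([0. , 0.1])])
tail (array([529.59707595, 139.87733799,  51.77913597]), [array([-0.2, -0. ]), array([0. , 0.2])])
```

```bash
cat > st.py <<'E'
from h import *
def st():
    s=ctrl.sense();q=s["ee_rot"];M=R.from_quat([q[1],q[2],q[3],q[0]]).as_matrix()
    print("t",round(s["time_s"],2),"pos",np.round(s["eef_pos"],1),"yawY deg",round(np.degrees(np.arctan2(M[1,1],M[0,1])),2),"toolx",np.round(M[:,0],3),"F",np.round(s["force"],1),"grip",round(s["grip_width"],3),"q",np.round(s["joints"],2))
if __name__=="__main__": st()
E
python3 st.py
python3 - <<'E'
from h import *
T=cam(capture("top"))
for n,p,z in(("plant",(185,197),100),("mug",(180,245),95),("yellow",(320,192),50),("speaker",(470,195),190),("clock",(444,249),115),("purple",(314,233),40)): print(n,np.round(atz(T,p,z)))
E
```

```text
t 0.3 pos [115.  512.2 242.1] yawY deg 77.35 toolx [-0. -0. -1.] F [0.4 0.6 1. ] grip 1.002 q [ 1.13  0.31  1.5  -0.    1.33 -0.22]
plant [659. 487. 100.]
mug [485. 507.  95.]
yellow [671.  -5.  50.]
speaker [ 640. -524.  190.]
clock [ 452. -447.  115.]
purple [518.  21.  40.]
```

>>> {"fn": "step_arm", "kwargs": {
  "commands": [
    [[0.8725,-0.5838,0],-0.0241],
    [[0.8725,-0.5838,0],-0.0241],
    [[0.8725,-0.5838,0],-0.0241],
    [[0.8725,-0.5838,0],-0.0241],
    [[0.8725,-0.5838,0],-0.0241]
  ],
  "gripper": -1
}}

```text
time_s: 0.85
eef_pos: [290.7, 394.4, 242.4]
ee_rot: [0.675, 0.21, 0.675, -0.21]
force: [-0.2, 1.4, -0.7]
grip_width: 1.0
```

>>> {"fn": "step_arm", "kwargs": {
  "commands": [
    [[0.8725,-0.5838,0],-0.0241],
    [[0.8725,-0.5838,0],-0.0241],
    [[0.8725,-0.5838,0],-0.0241],
    [[0.8725,-0.5838,0],-0.0241],
    [[0.8725,-0.5838,0],-0.0241]
  ]
}}

```text
time_s: 1.35
eef_pos: [465.3, 277.5, 242.3]
ee_rot: [0.624, 0.333, 0.624, -0.333]
force: [-0.1, 0.2, -0.1]
grip_width: 0.998
```

>>> {"fn": "step_arm", "kwargs": {
  "commands": [
    [[0.8725,-0.5838,0],-0.0241],
    [[0.8725,-0.5838,0],-0.0241],
    [[0.8725,-0.5838,0],-0.0241],
    [[0.8725,-0.5838,0],-0.0241],
    [[0.8725,-0.5838,0],-0.0241]
  ]
}}

```text
time_s: 1.85
eef_pos: [639.7, 160.8, 242.2]
ee_rot: [0.55, 0.445, 0.55, -0.445]
force: [-0.1, -0.1, -0.3]
grip_width: 0.996
```

>>> {"fn": "step_arm", "kwargs": {
  "commands": [
    [[0,0,0],0],
    [[0,0,0],0]
  ]
}}

```text
time_s: 2.05
eef_pos: [638.6, 161.5, 241.5]
ee_rot: [0.55, 0.444, 0.551, -0.444]
force: [0.0, 0.7, 0.1]
grip_width: 1.003
```

```bash
python3 st.py; python3 - <<'E'
from h import *
s=capture("side");t=capture("top")
zoom(s,240,110,400,290,4,"sz1.png"); zoom(t,225,150,345,260,6,"tz1.png")
E
```

```text
t 2.05 pos [638.6 161.5 241.5] yawY deg 12.25 toolx [-0.001  0.    -1.   ] F [0.  0.7 0.1] grip 1.003 q [ 0.07  0.62  1.03  0.    1.49 -0.14]
```

View pics/sz1.png

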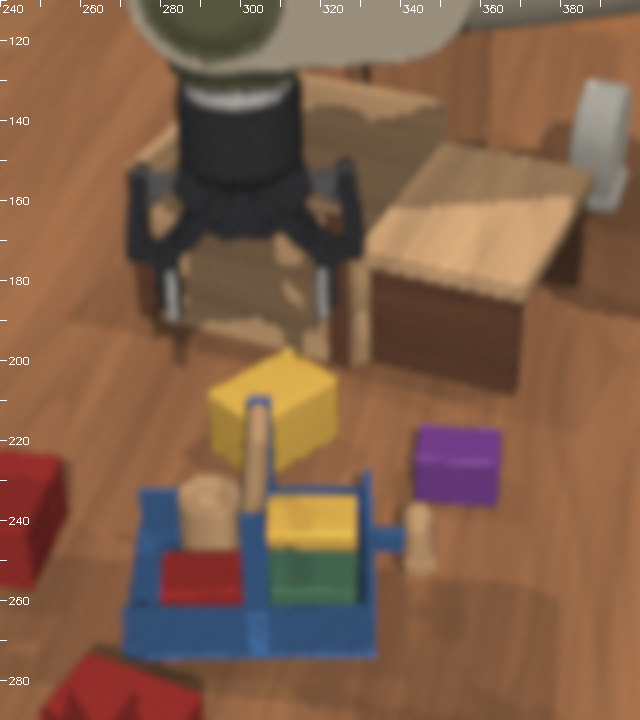

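View pics/tz1.png

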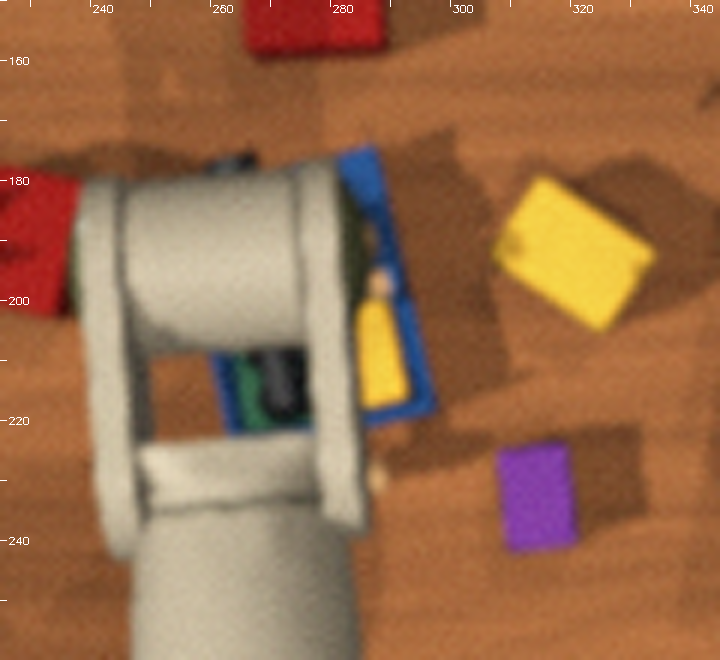

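>>> {"fn": "step_arm", "kwargs": {
  "commands": [
    [[0,0,-0.8],0],
    [[0,0,-1],0],
    [[0,0,-0.8],0],
    [[0,0,-0.5],0],
    [[0,0,-0.2],0]
  ]
}}

```text
time_s: 2.65
eef_pos: [637.0, 162.9, 108.7]
ee_rot: [0.55, 0.442, 0.552, -0.444]
force: [-0.3, -0.7, -0.6]
grip_width: 1.0
```

>>> {"fn": "step_arm", "kwargs": {
  "commands": [
    [[0,0,0],0],
    [[0,0,0],0]
  ]
}}

```text
time_s: 2.85
eef_pos: [638.9, 162.5, 111.9]
ee_rot: [0.551, 0.444, 0.55, -0.443]
force: [0.4, -0.6, 0.1]
grip_width: 0.996
```

```bash
python3 st.py; python3 - <<'E'
from h import *
s=capture("side")
zoom(s,240,110,400,290,4,"sz2.png")
E
```

```text
t 2.85 pos [638.9 162.5 111.9] yawY deg 12.32 toolx [ 0.002  0.    -1.   ] F [ 0.4 -0.6  0.1] grip 0.996 q [ 0.07  0.72  1.21  0.    1.21 -0.14]
```

View pics/sz2.png

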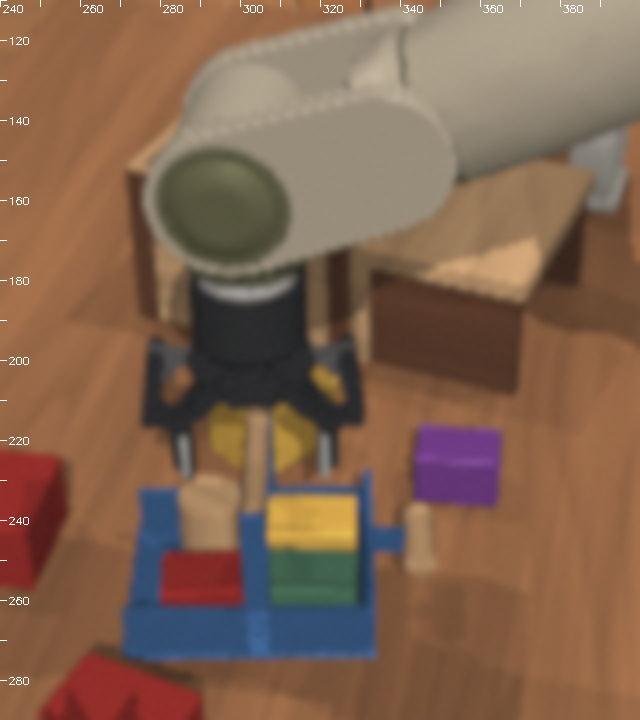

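The bar at (303,225) is centred between the fingertips at (282,228) and (321,227). Closing.

>>> {"fn": "step_arm", "kwargs": {
  "commands": [
    [[0,0,0],0],
    [[0,0,0],0],
    [[0,0,0],0],
    [[0,0,0],0],
    [[0,0,0],0]
  ],
  "gripper": 1,
  "force": 80
}}

```text
time_s: 3.4
eef_pos: [638.7, 162.0, 110.5]
ee_rot: [0.551, 0.444, 0.55, -0.443]
force: [0.2, -0.6, -2.9]
grip_width: 0.159
```

>>> {"fn": "step_arm", "kwargs": {
  "commands": [
    [[0,0,0],0],
    [[0,0,0],0],
    [[0,0,0],0],
    [[0,0,0],0],
    [[0,0,0],0]
  ]
}}

```text
time_s: 3.9
eef_pos: [638.7, 162.0, 110.5]
ee_rot: [0.551, 0.444, 0.55, -0.443]
force: [2.9, 0.5, 1.3]
grip_width: 0.16
```

```bash
python3 st.py; python3 - <<'E'
from h import *
s=capture("side")
zoom(s,240,110,400,290,4,"sz3.png")
E
```

```text
t 3.9 pos [638.7 162.  110.5] yawY deg 12.28 toolx [ 0.001  0.    -1.   ] F [2.9 0.5 1.3] grip 0.16 q [ 0.07  0.72  1.21  0.    1.21 -0.14]
```

View pics/sz3.png

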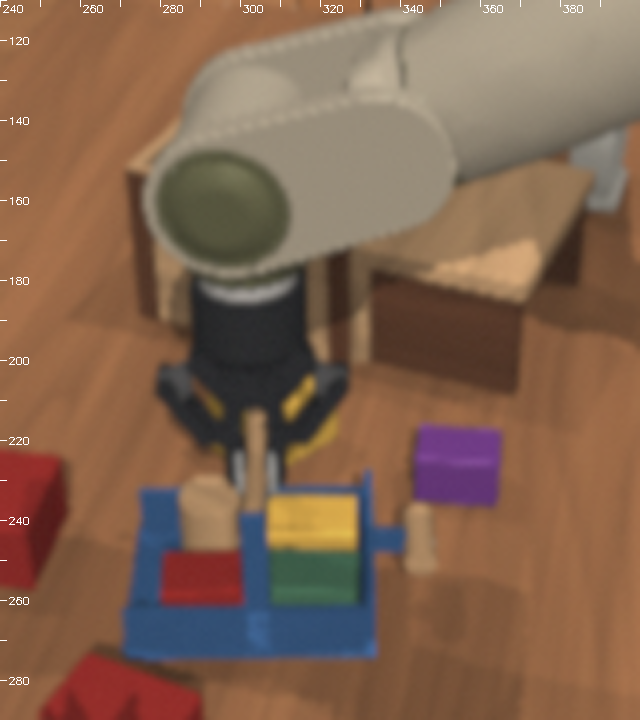

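>>> {"fn": "step_arm", "kwargs": {
  "commands": [
    [[0,0,0.1],0],
    [[0,0,0.2],0],
    [[0,0,0.3],0],
    [[0,0,0.4],0],
    [[0,0,0.4],0]
  ]
}}

```text
time_s: 4.45
eef_pos: [638.3, 162.0, 167.4]
ee_rot: [0.55, 0.443, 0.551, -0.444]
force: [0.5, -0.1, -6.1]
grip_width: 0.164
```

>>> {"fn": "step_arm", "kwargs": {
  "commands": [
    [[0,0,0.3],0],
    [[0,0,0.15],0],
    [[0,0,0],0],
    [[0,0,0],0]
  ]
}}

```text
time_s: 4.85
eef_pos: [638.2, 161.9, 183.6]
ee_rot: [0.55, 0.443, 0.551, -0.444]
force: [-0.1, 0.1, -6.9]
grip_width: 0.163
```

```bash
python3 st.py; python3 - <<'E'
from h import *
s=capture("side")
zoom(s,240,110,400,290,4,"sz4.png")
E
```

```text
t 4.85 pos [638.2 161.9 183.6] yawY deg 12.28 toolx [-0.001 -0.    -1.   ] F [-0.1  0.1 -6.9] grip 0.163 q [ 0.07  0.66  1.12 -0.    1.36 -0.14]
```

View pics/sz4.png

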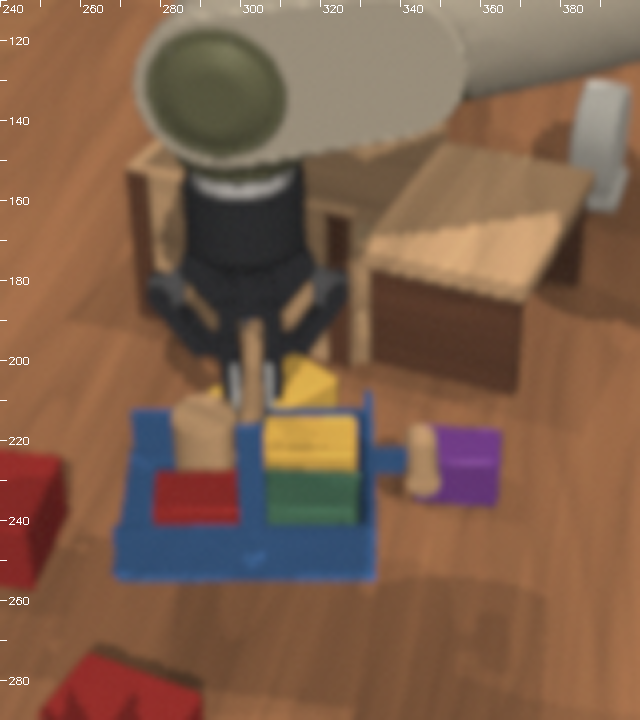

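>>> {"fn": "step_arm", "kwargs": {
  "commands": [
    [[0,0,0.3],0],
    [[0,0,0.6],0],
    [[0,0,0.7],0],
    [[0,-0.1,0.7],0],
    [[0,-0.2,0.4],0]
  ]
}}

```text
time_s: 5.4
eef_pos: [638.7, 150.4, 295.6]
ee_rot: [0.552, 0.444, 0.55, -0.443]
force: [-0.1, -0.1, -5.5]
grip_width: 0.157
```

>>> {"fn": "step_arm", "kwargs": {
  "commands": [
    [[-0.05,-0.3,0],-0.005],
    [[-0.1,-0.4,0],-0.01],
    [[-0.12,-0.5,0],-0.01],
    [[-0.14,-0.6,0],-0.01],
    [[-0.14,-0.6,0],-0.01]
  ]
}}

```text
time_s: 5.9
eef_pos: [615.4, 52.2, 290.7]
ee_rot: [0.516, 0.482, 0.518, -0.483]
force: [0.5, -0.2, -6.7]
grip_width: 0.158
```

>>> {"fn": "step_arm", "kwargs": {
  "commands": [
    [[-0.14,-0.6,0],-0.01],
    [[-0.14,-0.6,0],-0.01],
    [[-0.14,-0.6,0],-0.01],
    [[-0.14,-0.6,0],-0.01],
    [[-0.14,-0.6,0],-0.01]
  ]
}}

```text
time_s: 6.4
eef_pos: [587.1, -67.7, 290.8]
ee_rot: [-0.477, -0.521, -0.478, 0.522]
force: [0.5, -0.5, -6.0]
grip_width: 0.16
```

>>> {"fn": "step_arm", "kwargs": {
  "commands": [
    [[-0.14,-0.6,0],-0.01],
    [[-0.14,-0.6,0],-0.01],
    [[-0.14,-0.6,0],-0.01],
    [[-0.14,-0.6,0],-0.01],
    [[-0.1,-0.5,0],-0.005]
  ]
}}

```text
time_s: 6.9
eef_pos: [560.5, -183.9, 290.8]
ee_rot: [-0.439, -0.553, -0.44, 0.554]
force: [0.5, 0.6, -6.9]
grip_width: 0.159
```

>>> {"fn": "step_arm", "kwargs": {
  "commands": [
    [[-0.1,-0.4,0],-0.004],
    [[-0.05,-0.3,0],0],
    [[-0.02,-0.2,0],0],
    [[0,-0.1,0],0],
    [[0,0,0],0]
  ]
}}

```text
time_s: 7.4
eef_pos: [555.4, -222.0, 292.1]
ee_rot: [0.437, 0.556, 0.437, -0.556]
force: [0.8, 0.4, -6.2]
grip_width: 0.156
```

```bash
python3 st.py; python3 - <<'E'
from h import *
s=capture("side");t=capture("top")
zoom(s,240,50,400,220,4,"sz5.png"); zoom(t,330,130,440,270,5,"tz5.png")
E
```

```text
t 7.4 pos [ 555.4 -222.   292.1] yawY deg -13.64 toolx [-0.  0. -1.] F [ 0.8  0.4 -6.2] grip 0.156 q [-0.58  0.45  1.17  0.    1.52 -0.34]
```

View pics/sz5.png

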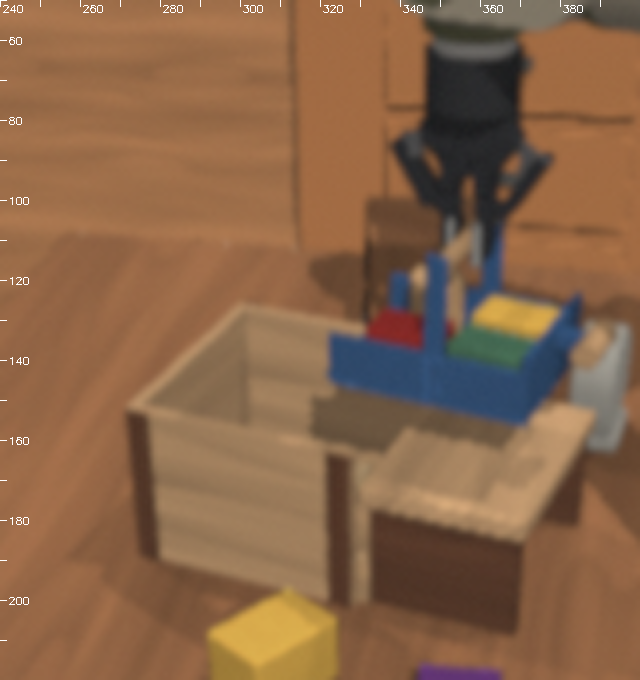

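View pics/tz5.png

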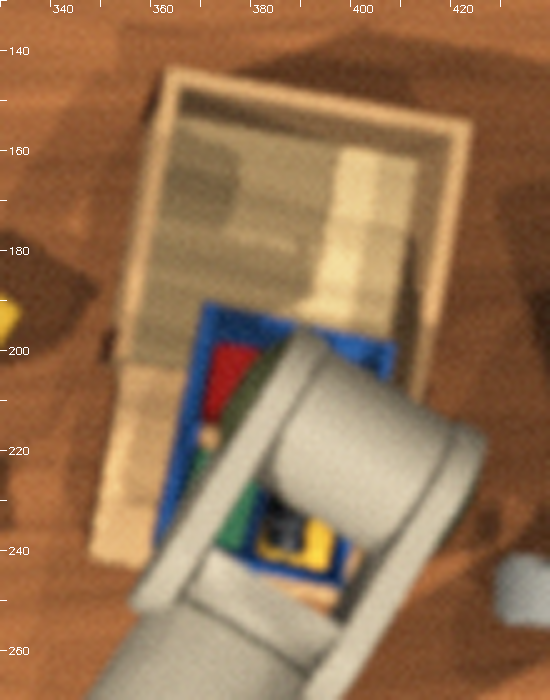

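```bash
python3 - <<'E'
from fit import *
S=cam(capture("side"));T=cam(capture("top"))
o=np.array([.44,.44])
g=lambda C,p,z:np.round(atz(C,np.array(p)-o,z),1)
for n,p in(("EL",(354.5,203)),("ER",(408.5,212)),("RL",(348,242)),("RR",(402,251.5))): print(n,g(T,p,115))
for n,p in(("EL",(330,171)),("ER",(350,145.5)),("RL",(370,184)),("RR",(388,153))): print("side",n,g(S,p,115))
for n,p in(("FL",(363.8,143.5)),("FR",(424.5,154.5))): print(n,g(T,p,150))
for n,p in(("FL",(271.5,152)),("FR",(301,126))): print("side",n,g(S,p,150))
p=np.array([607,-227.5,0]);a=-.21
M=np.array([[np.cos(a),-np.sin(a),0],[np.sin(a),np.cos(a),0],[0,0,1]])
for m in [(0,100,115),(0,-100,115),(-145,100,115),(-145,-100,115),(210,110,150),(210,-110,150)]: print(m,np.round(M@np.array(m,float)+p,1),np.round(proj(T,M@np.array(m,float)+p)[0]+o,1),np.round(proj(S,M@np.array(m,float)+p)[0]+o,1))
E
```

```text
EL [ 625.8 -127.6  115. ]
ER [ 589.3 -322.   115. ]
RL [ 485.5 -100.8  115. ]
RR [ 447.6 -294.3  115. ]
side EL [ 622.6 -133.2  115. ]
side ER [ 584.9 -319.1  115. ]
side RL [484.6 -81.7 115. ]
side RR [ 444.8 -289.9  115. ]
FL [ 836.1 -163.4  150. ]
FR [ 792.1 -378.6  150. ]
side FL [ 830.3 -160.1  150. ]
side FR [ 782.  -373.3  150. ]
(0, 100, 115) [ 627.8 -129.7  115. ] [355.1 202.4] [328.2 171.4]
(0, -100, 115) [ 586.2 -325.3  115. ] [409.5 212.8] [349.9 144.7]
(-145, 100, 115) [486.  -99.5 115. ] [347.6 241.9] [370.2 180.9]
(-145, -100, 115) [ 444.3 -295.1  115. ] [402.2 252.4] [388.2 152.3]
(210, 110, 150) [ 835.3 -163.7  150. ] [363.9 143.7] [270.4 151.4]
(210, -110, 150) [ 789.5 -378.9  150. ] [424.6 155.2] [299.5 125.2]
```

>>> {"fn": "step_arm", "kwargs": {
  "commands": [
    [[-0.07,0.17,-0.2],0.0128],
    [[0,0,-0.35],0],
    [[0,0,-0.4],0],
    [[0,0,-0.25],0],
    [[0,0,-0.15],0]
  ]
}}

```text
time_s: 8.1
eef_pos: [552.4, -214.9, 237.5]
ee_rot: [-0.448, -0.547, -0.449, 0.547]
force: [0.1, 0.4, -6.7]
grip_width: 0.157
```

>>> {"fn": "step_arm", "kwargs": {
  "commands": [
    [[0,0,0],0],
    [[0,0,0],0],
    [[0,0,0],0]
  ]
}}

```text
time_s: 8.4
eef_pos: [552.7, -215.4, 239.1]
ee_rot: [0.449, 0.547, 0.448, -0.547]
force: [-0.3, 0.7, -6.3]
grip_width: 0.158
```

```bash
python3 st.py; python3 - <<'E'
from h import *
s=capture("side");t=capture("top")
zoom(s,260,70,400,200,5,"sz6.png"); zoom(t,340,140,430,260,5,"tz6.png")
E
```

```text
t 8.4 pos [ 552.7 -215.4  239.1] yawY deg -11.33 toolx [ 0.001 -0.001 -1.   ] F [-0.3  0.7 -6.3] grip 0.158 q [-0.57  0.47  1.29  0.    1.39 -0.37]
```

View pics/sz6.png

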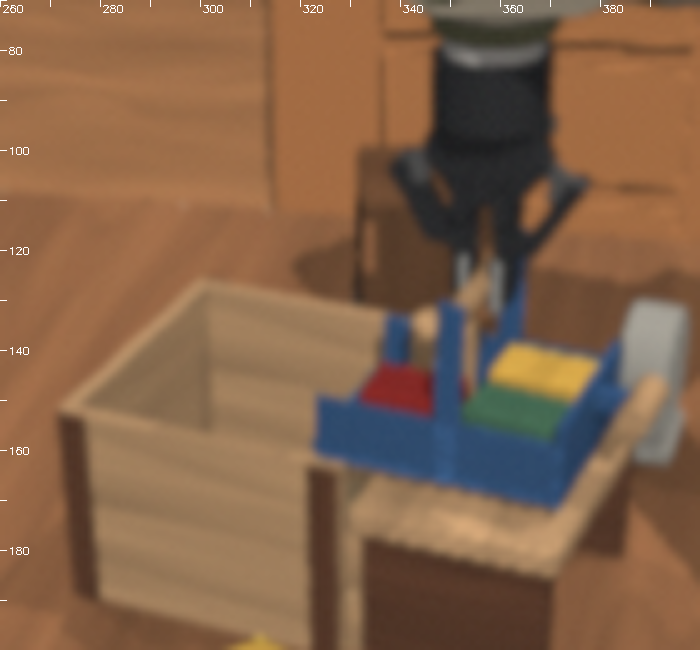

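View pics/tz6.png

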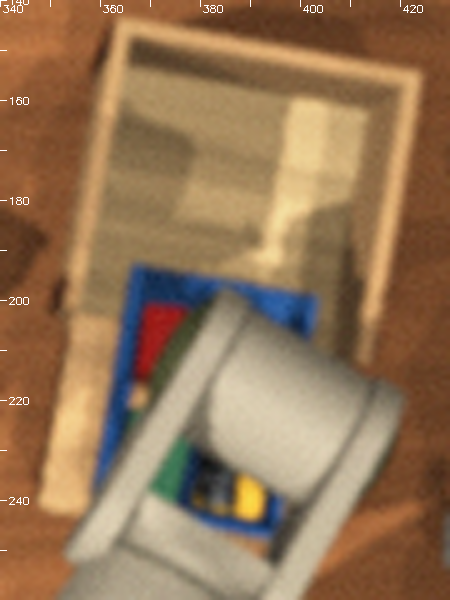

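>>> {"fn": "step_arm", "kwargs": {
  "commands": [
    [[0,0,-0.1],0],
    [[0,0,-0.1],0],
    [[0,0,-0.06],0],
    [[0,0,-0.04],0],
    [[0,0,0],0]
  ]
}}

```text
time_s: 9.0
eef_pos: [552.5, -215.2, 226.2]
ee_rot: [-0.448, -0.547, -0.448, 0.547]
force: [-0.4, 0.5, -7.0]
grip_width: 0.156
```

>>> {"fn": "step_arm", "kwargs": {
  "commands": [
    [[0,0,-0.03],0],
    [[0,0,0],0]
  ]
}}

```text
time_s: 9.2
eef_pos: [552.8, -215.4, 225.6]
ee_rot: [0.449, 0.547, 0.448, -0.547]
force: [1.8, -1.0, -2.3]
grip_width: 0.157
```

```bash
python3 st.py
```

```text
t 9.2 pos [ 552.8 -215.4  225.6] yawY deg -11.34 toolx [ 0.001 -0.001 -1.   ] F [ 1.8 -1.  -2.3] grip 0.157 q [-0.57  0.48  1.31  0.    1.36 -0.37]
```

Contact at z ≈ 225.6, as predicted. I'll press down slightly more, then look before letting go.

>>> {"fn": "step_arm", "kwargs": {
  "commands": [
    [[0,0,-0.02],0],
    [[0,0,0],0]
  ]
}}

```text
time_s: 9.4
eef_pos: [553.0, -215.4, 225.4]
ee_rot: [0.449, 0.547, 0.447, -0.547]
force: [3.5, 0.9, 4.1]
grip_width: 0.158
```

```bash
python3 st.py; python3 - <<'E'
from h import *
s=capture("side");t=capture("top")
zoom(s,260,70,400,200,5,"sz7.png"); zoom(t,340,140,430,260,5,"tz7.png")
E
```

```text
t 9.4 pos [ 553.  -215.4  225.4] yawY deg -11.33 toolx [ 0.002 -0.001 -1.   ] F [3.5 0.9 4.1] grip 0.158 q [-0.57  0.48  1.31  0.    1.36 -0.37]
```

View pics/sz7.png

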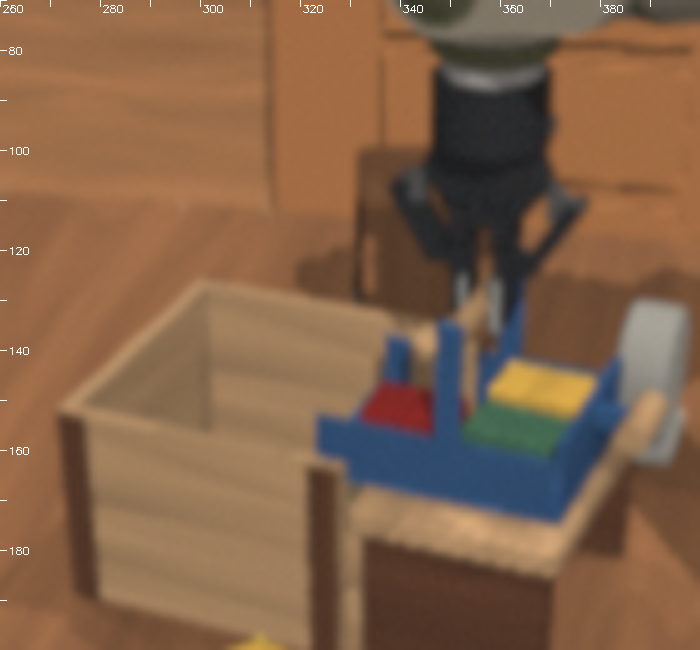

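View pics/tz7.png

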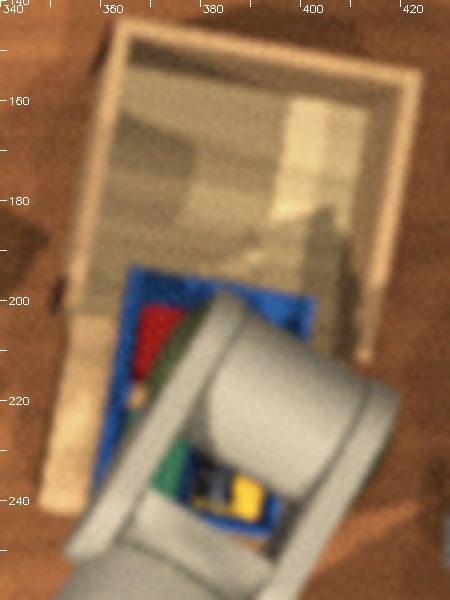

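The tote stands on the ledge with its nose over the crate. Letting go.

>>> {"fn": "step_arm", "kwargs": {
  "commands": [
    [[0,0,0],0],
    [[0,0,0],0],
    [[0,0,0],0],
    [[0,0,0],0],
    [[0,0,0],0]
  ],
  "gripper": -1
}}

```text
time_s: 10.0
eef_pos: [552.4, -215.2, 224.2]
ee_rot: [-0.448, -0.547, -0.448, 0.547]
force: [0.3, 0.2, 0.8]
grip_width: 0.983
```

>>> {"fn": "step_arm", "kwargs": {
  "commands": [
    [[0,0,0],0],
    [[0,0,0.2],0],
    [[0,0,0.6],0],
    [[0,0,0.9],0],
    [[0,0,0.8],0]
  ]
}}

```text
time_s: 10.5
eef_pos: [552.4, -215.1, 326.5]
ee_rot: [0.448, 0.547, 0.448, -0.547]
force: [1.0, -0.5, -0.3]
grip_width: 1.0
```

```bash
python3 st.py; python3 - <<'E'
from h import *
s=capture("side");t=capture("top")
zoom(s,260,70,400,200,5,"sz8.png"); zoom(t,340,140,430,260,5,"tz8.png")
E
```

```text
t 10.5 pos [ 552.4 -215.1  326.5] yawY deg -11.33 toolx [ 0.001 -0.001 -1.   ] F [ 1.  -0.5 -0.3] grip 1.0 q [-0.57  0.43  1.12 -0.    1.59 -0.37]
```

View pics/sz8.png

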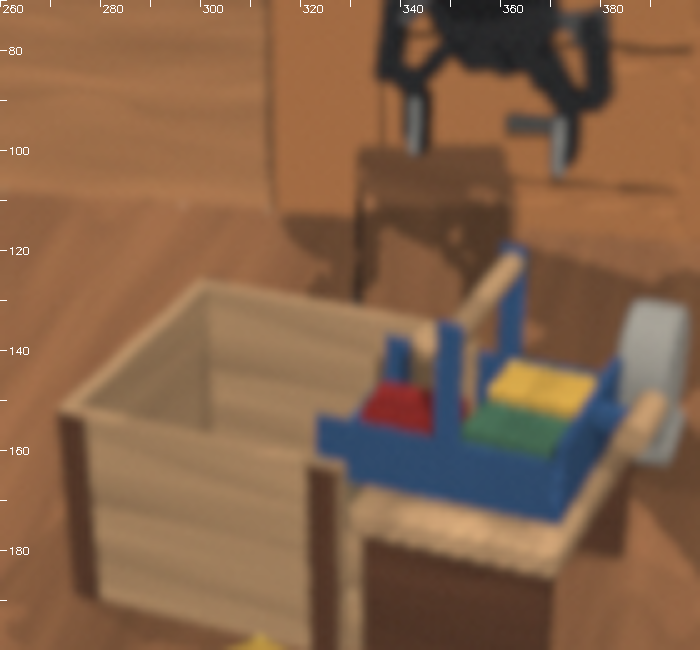

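View pics/tz8.png

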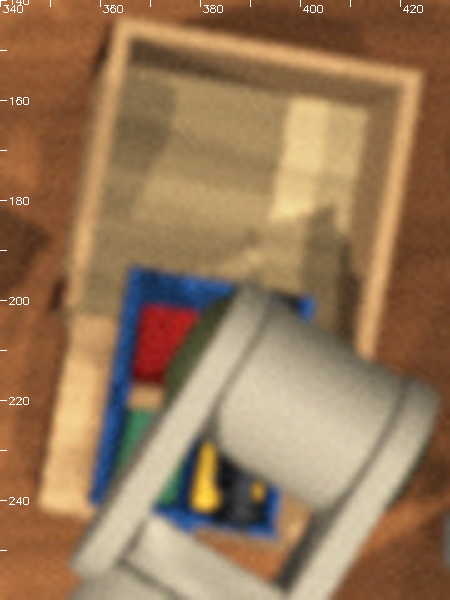

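>>> {"fn": "step_arm", "kwargs": {
  "commands": [
    [[-0.25,0.05,0],-0.0455],
    [[-0.25,0.05,0],-0.0455],
    [[-0.25,0.05,0],-0.0455],
    [[-0.25,0.05,0],-0.0455],
    [[-0.25,0.05,0],-0.0455]
  ]
}}

```text
time_s: 11.1
eef_pos: [501.9, -205.1, 324.1]
ee_rot: [-0.226, -0.67, -0.227, 0.67]
force: [-0.5, -0.8, -0.0]
grip_width: 1.001
```

>>> {"fn": "step_arm", "kwargs": {
  "commands": [
    [[-0.25,0.05,0],-0.0455],
    [[-0.25,0.05,0],-0.0455],
    [[-0.25,0.05,0],-0.0455],
    [[-0.25,0.05,0],-0.0455],
    [[-0.25,0.05,0],-0.0455]
  ]
}}

```text
time_s: 11.6
eef_pos: [452.0, -195.0, 324.2]
ee_rot: [0.022, -0.707, 0.022, 0.707]
force: [-0.5, 0.3, 0.3]
grip_width: 0.997
```

>>> {"fn": "step_arm", "kwargs": {
  "commands": [
    [[-0.25,0.05,0],-0.045],
    [[0,0,0],0],
    [[0,0,0],0]
  ]
}}

```text
time_s: 11.9
eef_pos: [442.6, -193.3, 324.4]
ee_rot: [-0.069, 0.704, -0.069, -0.704]
force: [1.0, 0.1, -0.2]
grip_width: 1.0
```

```bash
python3 st.py; python3 - <<'E'
from h import *
s=capture("side");t=capture("top")
zoom(s,300,70,410,200,6,"sz9.png"); zoom(t,340,170,430,270,6,"tz9.png")
E
```

```text
t 11.9 pos [ 442.6 -193.3  324.4] yawY deg -101.13 toolx [ 0. -0. -1.] F [ 1.   0.1 -0.2] grip 1.0 q [-0.65  0.17  1.47  0.    1.5   1.11]
```

View pics/sz9.png

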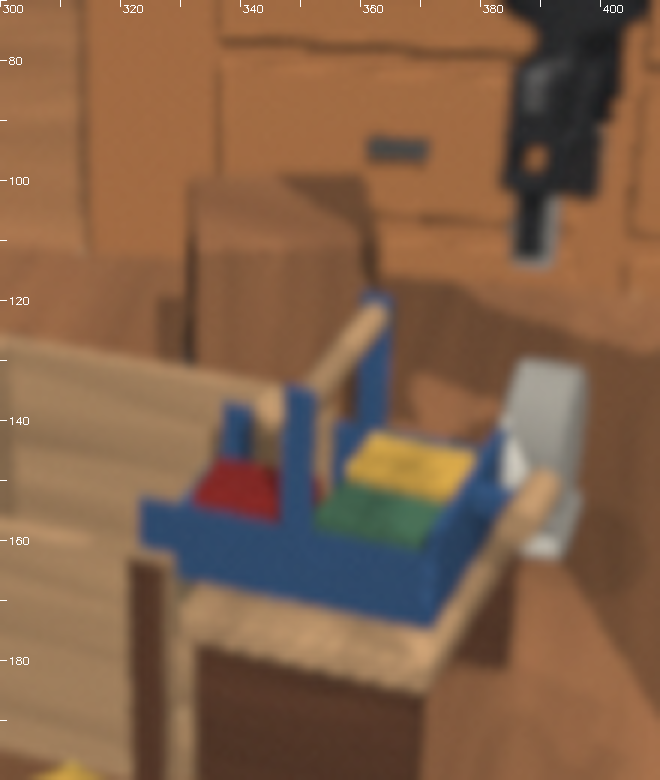

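View pics/tz9.png

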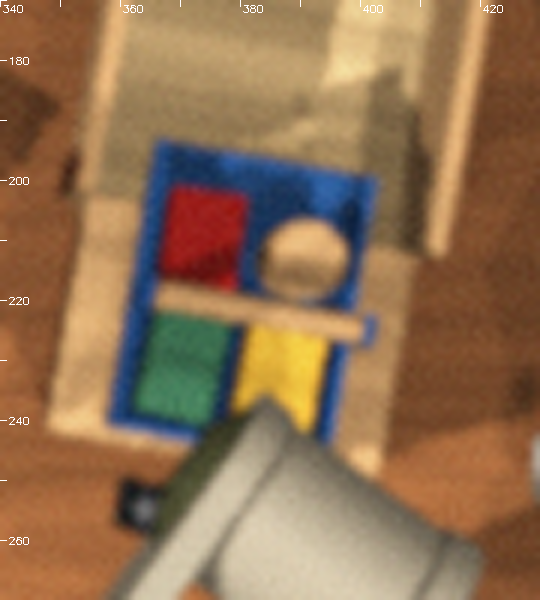

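```bash
python3 - <<'E'
from fit import *
S=cam(capture("side"));T=cam(capture("top"))
obs=[("t",(95,65,45),(366.2,193.3)),("t",(95,-65,45),(402.5,199.2)),("t",(0,59,118),(366,218.8)),("t",(0,-59,118),(400.2,225)),("t",(-80,65,60),(358,241)),
("s",(-80,65,0),(371.3,174.5)),("s",(-80,-65,60),(381.8,142)),("s",(0,67,130),(349,134)),("s",(0,-67,130),(362,118.8)),("s",(-112,0,50),(387.6,154))]
p,r=fit(S,T,obs,[552,-215,115,-.2]);print(np.round(p,3));print(np.round(r,1).tolist())
c,s=np.cos(p[3]),np.sin(p[3]);print("tail",p[0]-112*c,p[1]-112*s,"tcp expect 442.6 -193.2")
E
```

```text
[ 5.53720e+02 -2.13157e+02  1.15159e+02 -1.89000e-01]
[[0.1, -0.6], [0.2, -0.3], [-0.5, 0.4], [-0.1, 0.1], [0.5, 0.8], [-0.3, 0.5], [1.6, -1.0], [-0.5, 1.0], [0.0, -0.6], [-0.4, 0.1]]
tail 443.7062467948007 -192.15570091376955 tcp expect 442.6 -193.2
```

>>> {"fn": "step_arm", "kwargs": {
  "commands": [
    [[0.01,0.01,-0.6],0],
    [[0,0,-1],0],
    [[0,0,-1],0],
    [[0,0,-0.8],0],
    [[0,0,-0.4],0]
  ]
}}

```text
time_s: 12.6
eef_pos: [442.1, -192.1, 169.5]
ee_rot: [0.07, -0.702, 0.069, 0.705]
force: [-0.3, -0.2, -0.5]
grip_width: 1.001
```

>>> {"fn": "step_arm", "kwargs": {
  "commands": [
    [[0,0,-0.2],0],
    [[0,0,-0.18],0],
    [[0,0,0],0],
    [[0,0,0],0]
  ]
}}

```text
time_s: 13.0
eef_pos: [443.2, -193.1, 157.8]
ee_rot: [-0.07, 0.704, -0.07, -0.703]
force: [0.0, 0.3, -0.1]
grip_width: 0.999
```

```bash
python3 st.py; python3 - <<'E'
from h import *
s=capture("side");t=capture("top")
zoom(s,300,70,410,200,6,"sz10.png"); zoom(t,340,170,430,270,6,"tz10.png")
E
```

```text
t 13.0 pos [ 443.2 -193.1  157.8] yawY deg -101.33 toolx [ 0.001 -0.001 -1.   ] F [ 0.   0.3 -0.1] grip 0.999 q [-0.65  0.31  1.74 -0.    1.09  1.11]
```

View pics/sz10.png

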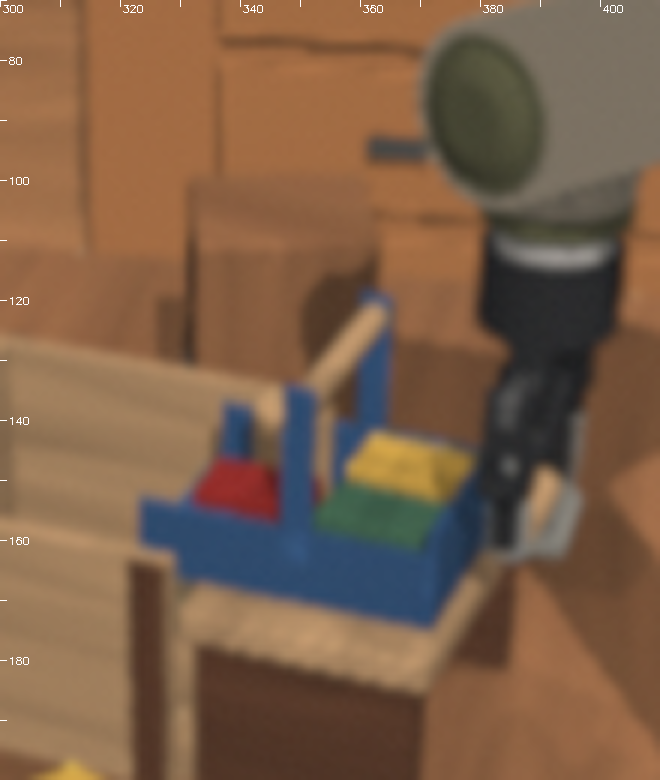

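View pics/tz10.png

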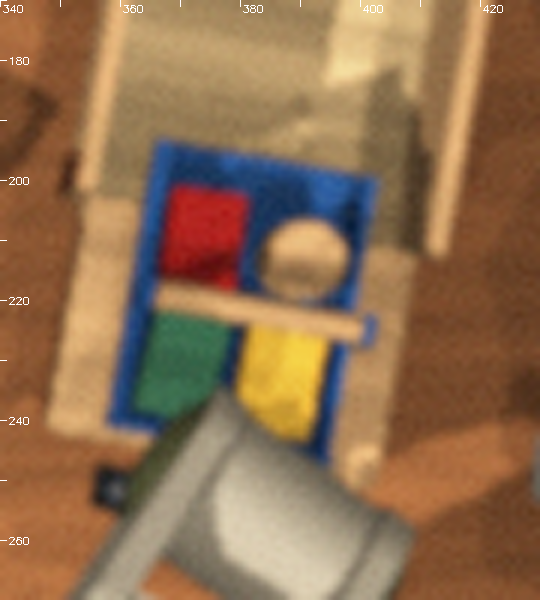

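>>> {"fn": "step_arm", "kwargs": {
  "commands": [
    [[0,0,0],0],
    [[0,0,0],0],
    [[0,0,0],0],
    [[0,0,0],0],
    [[0,0,0],0]
  ],
  "gripper": 1,
  "force": 35
}}

```text
time_s: 13.6
eef_pos: [443.0, -192.8, 157.5]
ee_rot: [-0.07, 0.704, -0.07, -0.703]
force: [-1.2, 1.3, 5.7]
grip_width: 0.581
```

>>> {"fn": "step_arm", "kwargs": {
  "commands": [
    [[0,0,0],0],
    [[0,0,0],0],
    [[0,0,0],0]
  ]
}}

```text
time_s: 13.9
eef_pos: [443.0, -192.9, 157.5]
ee_rot: [-0.07, 0.704, -0.07, -0.703]
force: [-0.6, 1.8, 5.9]
grip_width: 0.586
```

```bash
python3 st.py; python3 - <<'E'
from h import *
s=capture("side");t=capture("top")
zoom(s,300,70,410,200,6,"sz11.png")
E
```

```text
t 13.9 pos [ 443.  -192.9  157.5] yawY deg -101.33 toolx [ 0.001 -0.    -1.   ] F [-0.6  1.8  5.9] grip 0.586 q [-0.65  0.31  1.74  0.    1.09  1.11]
```

View pics/sz11.png

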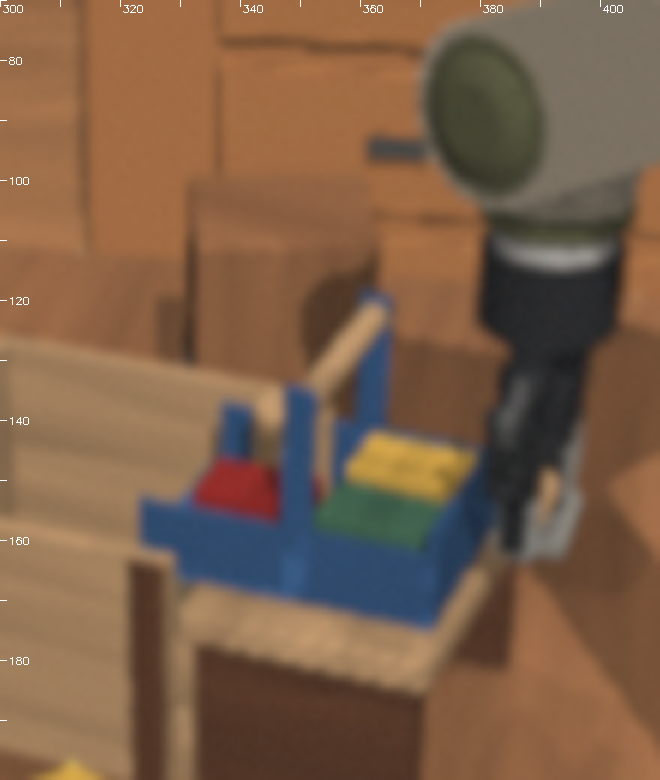

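>>> {"fn": "step_arm", "kwargs": {
  "commands": [
    [[0.05,-0.01,0.14],0],
    [[0.05,-0.01,0.14],0],
    [[0.055,-0.011,0.14],0],
    [[0.06,-0.011,0.14],0],
    [[0.06,-0.012,0.14],0]
  ]
}}

```text
time_s: 14.5
eef_pos: [454.1, -194.9, 185.4]
ee_rot: [0.07, -0.704, 0.07, 0.704]
force: [1.3, 0.5, -5.6]
grip_width: 0.576
```

>>> {"fn": "step_arm", "kwargs": {
  "commands": [
    [[0.13,-0.026,0.22],0],
    [[0.13,-0.026,0.215],0],
    [[0.13,-0.026,0.21],0],
    [[0,0,0],0]
  ]
}}

```text
time_s: 14.9
eef_pos: [470.5, -198.5, 212.2]
ee_rot: [-0.069, 0.704, -0.07, -0.703]
force: [-0.4, -0.7, -3.4]
grip_width: 0.575
```

```bash
python3 st.py; python3 - <<'E'
from h import *
s=capture("side");t=capture("top")
zoom(s,260,70,410,200,5,"sz12.png")
E
```

```text
t 14.9 pos [ 470.5 -198.5  212.2] yawY deg -101.33 toolx [ 0.002 -0.001 -1.   ] F [-0.4 -0.7 -3.4] grip 0.575 q [-0.63  0.31  1.59  0.    1.24  1.14]
```

View pics/sz12.png

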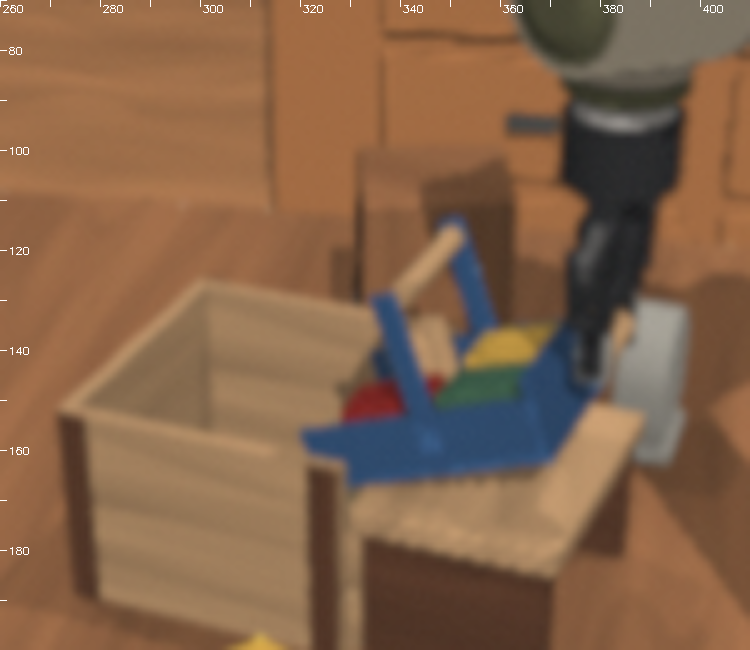

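Tipping works: the tote is at about 20°, pivoting on the edge. Continuing.

>>> {"fn": "step_arm", "kwargs": {
  "commands": [
    [[0.16,-0.032,0.2],0],
    [[0.165,-0.033,0.19],0],
    [[0.17,-0.033,0.18],0],
    [[0.19,-0.038,0.165],0],
    [[0.195,-0.038,0.155],0]
  ]
}}

```text
time_s: 15.5
eef_pos: [504.5, -205.0, 246.1]
ee_rot: [0.07, -0.703, 0.07, 0.704]
force: [-0.7, 1.1, -5.5]
grip_width: 0.578
```

>>> {"fn": "step_arm", "kwargs": {
  "commands": [
    [[0.2,-0.039,0.15],0],
    [[0.21,-0.042,0.135],0],
    [[0.22,-0.043,0.12],0],
    [[0.225,-0.045,0.11],0],
    [[0,0,0],0]
  ]
}}

```text
time_s: 16.0
eef_pos: [539.4, -212.1, 267.0]
ee_rot: [-0.07, 0.704, -0.07, -0.703]
force: [0.8, -0.3, -2.7]
grip_width: 0.578
```

```bash
python3 st.py; python3 - <<'E'
from h import *
s=capture("side");t=capture("top")
zoom(s,260,70,410,200,5,"sz13.png"); zoom(t,340,130,430,260,5,"tz13.png")
E
```

```text
t 16.0 pos [ 539.4 -212.1  267. ] yawY deg -101.33 toolx [ 0. -0. -1.] F [ 0.8 -0.3 -2.7] grip 0.578 q [-0.58  0.42  1.28 -0.    1.44  1.19]
```

View pics/sz13.png

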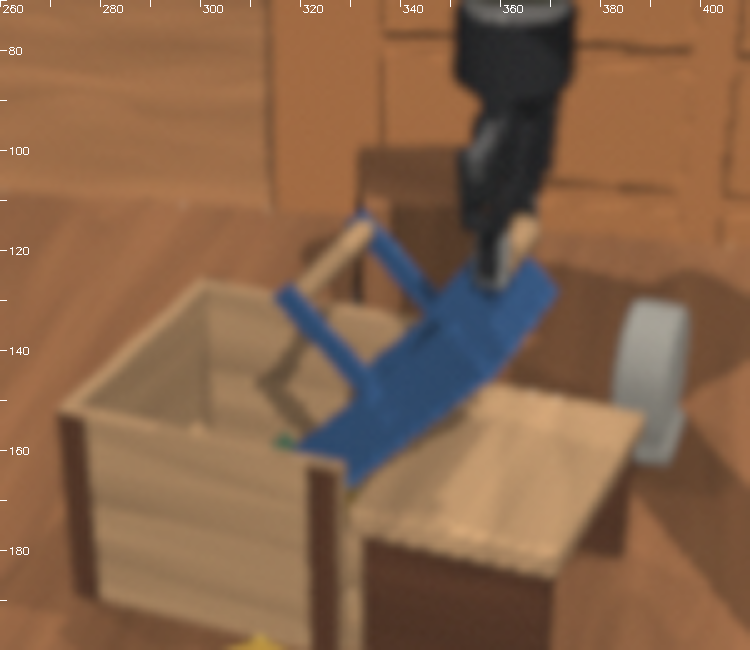

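View pics/tz13.png

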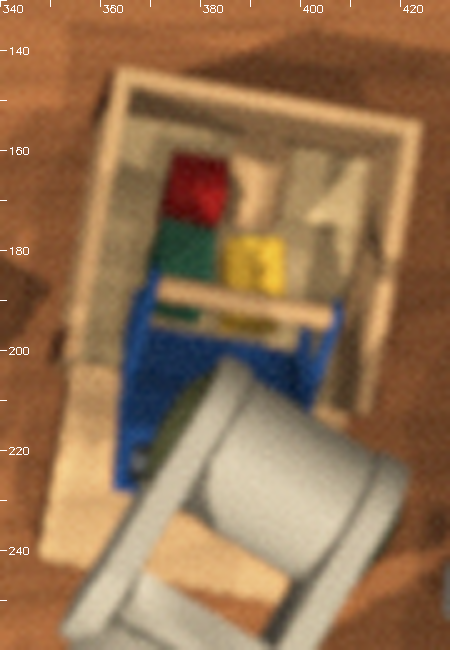

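>>> {"fn": "step_arm", "kwargs": {
  "commands": [
    [[0.23,-0.046,0.085],0],
    [[0.235,-0.047,0.08],0],
    [[0.24,-0.047,0.07],0],
    [[0,0,0],0],
    [[0,0,0],0]
  ]
}}

```text
time_s: 16.6
eef_pos: [566.5, -217.3, 276.1]
ee_rot: [0.07, -0.703, 0.07, 0.704]
force: [-0.3, -0.6, -3.3]
grip_width: 0.578
```

>>> {"fn": "step_arm", "kwargs": {
  "commands": [
    [[0,0,0],0],
    [[0,0,0],0]
  ]
}}

```text
time_s: 16.8
eef_pos: [566.7, -217.3, 276.5]
ee_rot: [0.07, -0.704, 0.07, 0.704]
force: [0.0, 0.3, -2.5]
grip_width: 0.581
```

```bash
python3 st.py; python3 - <<'E'
from h import *
s=capture("side");t=capture("top")
zoom(s,260,70,410,200,5,"sz14.png"); zoom(t,340,130,430,260,6,"tz14.png")
E
```

```text
t 16.8 pos [ 566.7 -217.3  276.5] yawY deg -101.34 toolx [-0.  0. -1.] F [ 0.   0.3 -2.5] grip 0.581 q [-0.56  0.48  1.17 -0.    1.49  1.21]
```

View pics/sz14.png

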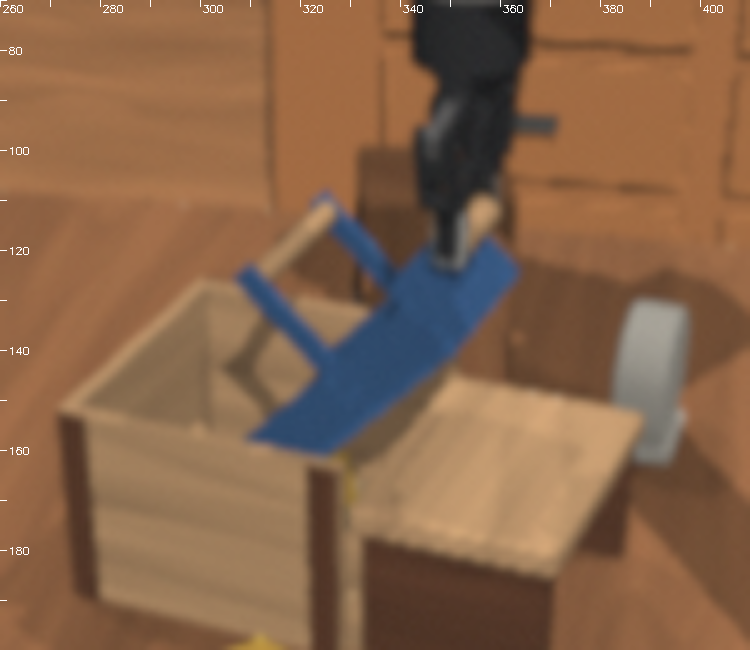

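View pics/tz14.png

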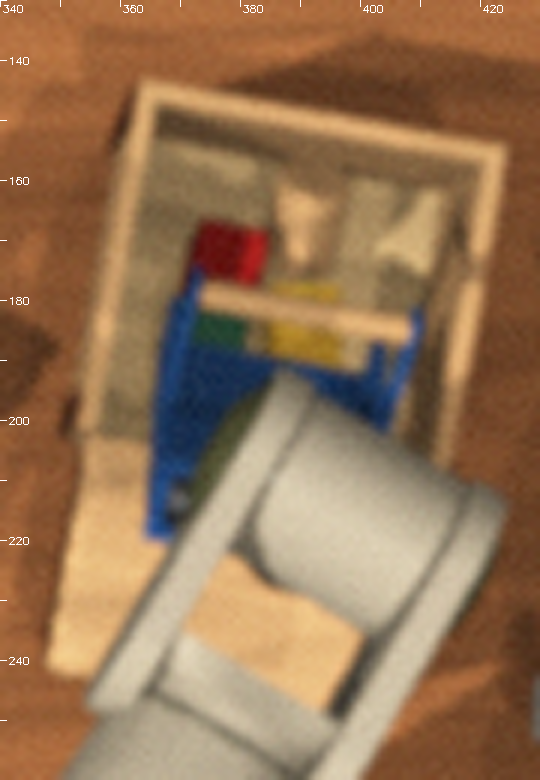

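```bash
python3 - <<'E'
from fit import *
S=cam(capture("side"));T=cam(capture("top"));o=.44
X,r=tri([S,T],[np.array((318.0,118))-o,np.array((389.5,181.8))-o]);print(X,r)
e=np.array([606.5,-226]);a=-.197
d=X[:2]-e;bx=d@[np.cos(a),np.sin(a)];print("bar crate x",bx,"z",X[2])
tx,tz=-40.7,284.5
v=np.array([bx-tx,X[2]-tz]);print(np.hypot(*v),"expect",np.hypot(112,68)); th=np.degrees(np.arctan2(68,112)-np.arctan2(v[1],v[0]));print("tilt",th)
t=np.radians(th)
def p(x,z): x+=112;z-=50; return tx+x*np.cos(t)+z*np.sin(t), tz-x*np.sin(t)+z*np.cos(t)
print("nose",p(95,0),"rear under",p(-80,0))
E
```

```text
[ 685.86064157 -237.26836104  252.40958153] [array([-0.6, -0. ]), array([0.1, 0.6])]
bar crate x 80.03119839057126 z 252.4095815293141
124.92324532466813 expect 131.0267148332736
tilt 46.148808449638906
nose (np.float64(66.64998992360812), np.float64(100.58431371032748)) rear under (np.float64(-54.58786846394924), np.float64(226.78408270218657))
```

>>> {"fn": "step_arm", "kwargs": {
  "commands": [
    [[0,0,0.2],0],
    [[-0.1,0.02,0.35],0],
    [[-0.2,0.04,0.35],0],
    [[-0.2,0.04,0.2],0],
    [[0,0,0],0]
  ]
}}

```text
time_s: 17.5
eef_pos: [546.5, -213.4, 322.8]
ee_rot: [-0.069, 0.705, -0.071, -0.703]
force: [0.3, -0.5, -1.6]
grip_width: 0.576
```

>>> {"fn": "step_arm", "kwargs": {
  "commands": [
    [[0,0,0],0],
    [[0,0,0],0]
  ]
}}

```text
time_s: 17.7
eef_pos: [547.0, -213.4, 319.9]
ee_rot: [0.07, -0.703, 0.07, 0.704]
force: [0.5, -0.8, -3.5]
grip_width: 0.577
```

```bash
python3 st.py; python3 - <<'E'
from h import *
s=capture("side");t=capture("top")
zoom(s,260,50,410,200,5,"sz15.png"); zoom(t,340,130,430,260,6,"tz15.png")
E
```

```text
t 17.7 pos [ 547.  -213.4  319.9] yawY deg -101.34 toolx [-0.001  0.001 -1.   ] F [ 0.5 -0.8 -3.5] grip 0.577 q [-0.57  0.42  1.15  0.    1.57  1.2 ]
```

View pics/sz15.png

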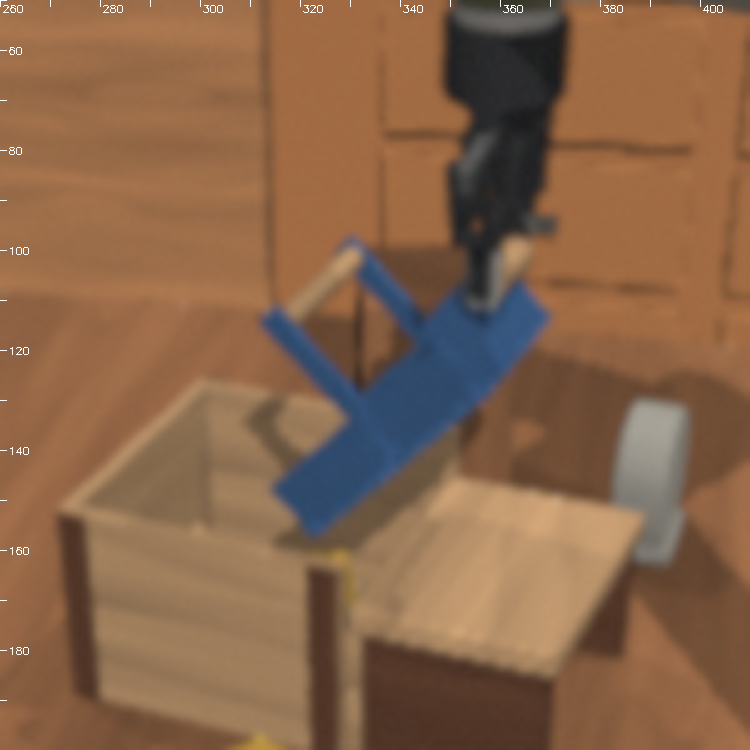

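View pics/tz15.png

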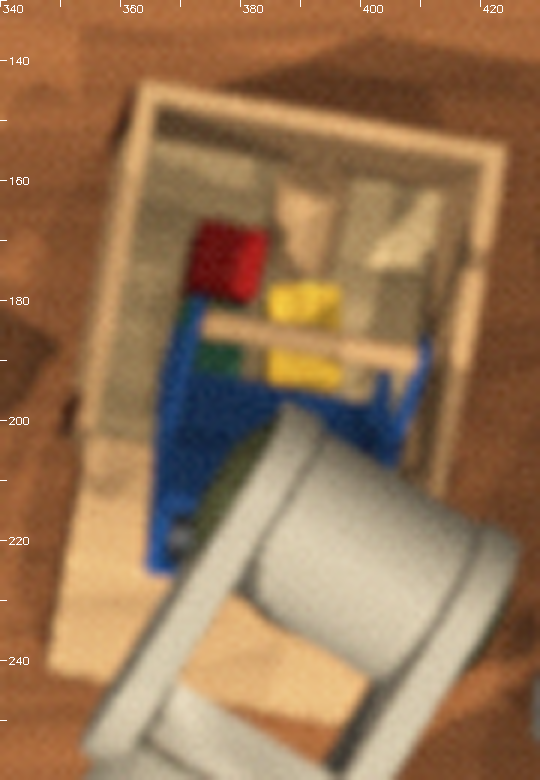

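```bash
python3 - <<'E'
from fit import *
S=cam(capture("side"));T=cam(capture("top"));o=.44
e=np.array([606.5,-226]);a=-.197;E=np.array([[np.cos(a),np.sin(a)],[-np.sin(a),np.cos(a)]])
cr=lambda C,p,z:np.round(E@(atz(C,np.array(p)-o,z)[:2]-e),0)
for z in(50,80,100): print(z,"side yellow",cr(S,(328,163),z),"top yellow corners",[cr(T,p,z) for p in((384,178),(395,178),(383,194),(394.5,194.5))],"green",[cr(T,p,z) for p in((370.5,181),(378,192))],"red",cr(T,(378,173),z),"cyl",cr(T,(389,167),z))
E
```

```text
50 side yellow [ 66. -51.] top yellow corners [array([116.,   3.]), array([123., -37.]), array([56., -3.]), array([ 61., -46.])] green [array([96., 52.]), array([60., 17.])] red [131.  29.] cyl [160.  -8.]
80 side yellow [46. -5.] top yellow corners [array([112.,   7.]), array([119., -33.]), array([53.,  0.]), array([ 59., -42.])] green [array([92., 54.]), array([57., 20.])] red [127.  32.] cyl [156.  -5.]
100 side yellow [33. 26.] top yellow corners [array([110.,   9.]), array([117., -31.]), array([51.,  3.]), array([ 57., -39.])] green [array([90., 56.]), array([55., 22.])] red [124.  34.] cyl [153.  -2.]
```

>>> {"fn": "step_arm", "kwargs": {
  "commands": [
    [[-0.23,0.044,0],0],
    [[-0.237,0.044,-0.2],0],
    [[0,0,-0.4],0],
    [[0,0,-0.4],0],
    [[0,0,-0.2],0]
  ]
}}

```text
time_s: 18.4
eef_pos: [528.1, -209.7, 271.0]
ee_rot: [0.07, -0.703, 0.069, 0.704]
force: [1.4, 0.2, -1.7]
grip_width: 0.57
```

>>> {"fn": "step_arm", "kwargs": {
  "commands": [
    [[0,0,-0.15],0],
    [[0,0,-0.1],0],
    [[0,0,0],0]
  ]
}}

```text
time_s: 18.7
eef_pos: [528.9, -210.1, 262.8]
ee_rot: [-0.07, 0.704, -0.07, -0.703]
force: [3.5, -1.0, -1.8]
grip_width: 0.58
```

```bash
python3 st.py; python3 - <<'E'
from h import *
s=capture("side");t=capture("top")
zoom(s,260,70,410,200,5,"sz16.png"); zoom(t,340,130,430,260,6,"tz16.png")
E
```

```text
t 18.7 pos [ 528.9 -210.1  262.8] yawY deg -101.34 toolx [ 0.002 -0.001 -1.   ] F [ 3.5 -1.  -1.8] grip 0.58 q [-0.58  0.4   1.33  0.    1.42  1.18]
```

View pics/sz16.png

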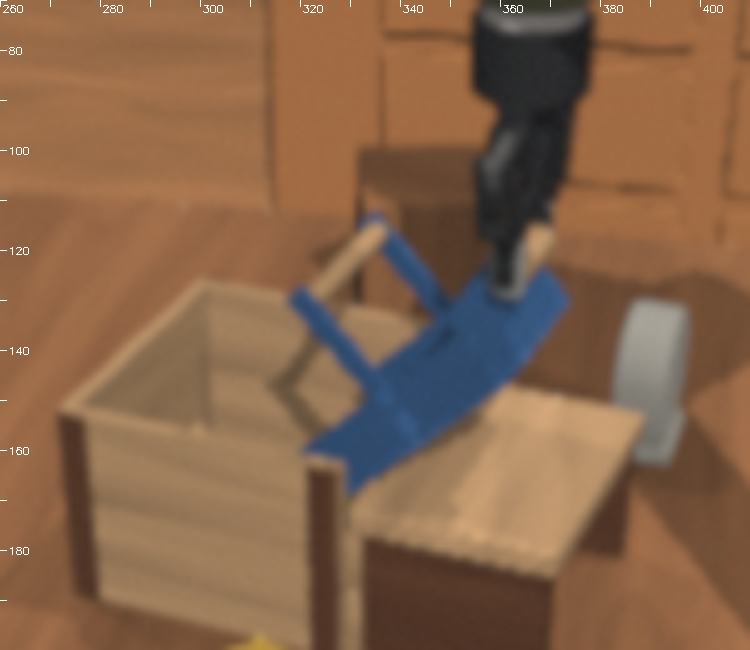

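View pics/tz16.png

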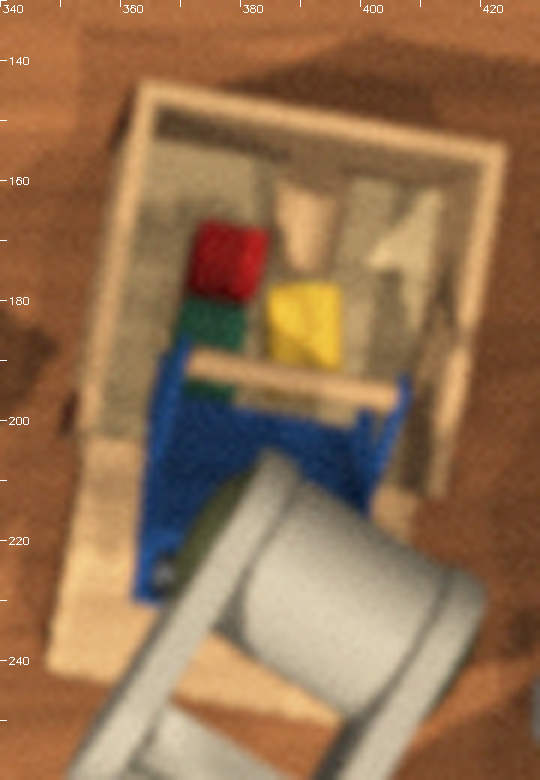

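>>> {"fn": "step_arm", "kwargs": {
  "commands": [
    [[-0.195,0.038,-0.11],0],
    [[-0.195,0.038,-0.12],0],
    [[-0.2,0.04,-0.15],0],
    [[-0.195,0.038,-0.155],0],
    [[-0.19,0.037,-0.165],0]
  ]
}}

```text
time_s: 19.3
eef_pos: [489.4, -202.4, 235.2]
ee_rot: [-0.07, 0.704, -0.07, -0.703]
force: [2.8, -0.5, -0.1]
grip_width: 0.583
```

>>> {"fn": "step_arm", "kwargs": {
  "commands": [
    [[-0.17,0.033,-0.18],0],
    [[-0.165,0.033,-0.19],0],
    [[-0.16,0.032,-0.2],0],
    [[0,0,0],0]
  ]
}}

```text
time_s: 19.7
eef_pos: [469.0, -198.3, 211.7]
ee_rot: [0.07, -0.703, 0.07, 0.704]
force: [0.4, 0.4, 0.5]
grip_width: 0.581
```

```bash
python3 st.py; python3 - <<'E'
from h import *
s=capture("side");t=capture("top")
zoom(s,260,70,410,200,5,"sz17.png"); zoom(t,340,130,430,260,6,"tz17.png")
E
```

```text
t 19.7 pos [ 469.  -198.3  211.7] yawY deg -101.35 toolx [-0.001  0.    -1.   ] F [0.4 0.4 0.5] grip 0.581 q [-0.63  0.3   1.59 -0.    1.25  1.14]
```

View pics/sz17.png

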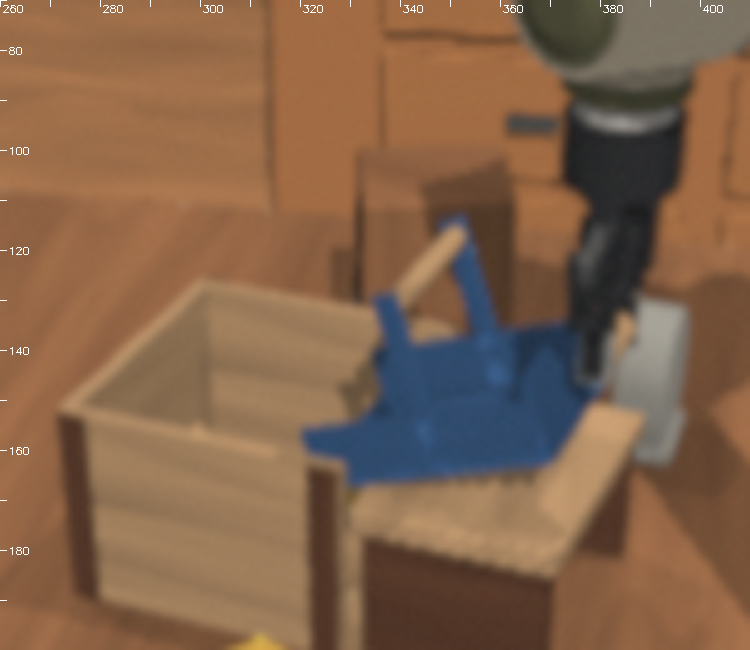

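>>> {"fn": "step_arm", "kwargs": {
  "commands": [
    [[-0.135,0.026,-0.21],0],
    [[-0.13,0.026,-0.215],0],
    [[-0.125,0.025,-0.22],0],
    [[-0.1,0.02,-0.23],0],
    [[-0.09,0.018,-0.2],0]
  ]
}}

```text
time_s: 20.3
eef_pos: [445.9, -193.6, 167.8]
ee_rot: [0.07, -0.704, 0.07, 0.704]
force: [0.9, -0.1, 0.3]
grip_width: 0.577
```

>>> {"fn": "step_arm", "kwargs": {
  "commands": [
    [[-0.06,0.013,-0.15],0],
    [[-0.02,0.004,-0.1],0],
    [[0,0,0],0],
    [[0,0,0],0]
  ]
}}

```text
time_s: 20.7
eef_pos: [443.1, -193.0, 159.0]
ee_rot: [0.07, -0.703, 0.07, 0.704]
force: [-0.9, 1.4, 6.1]
grip_width: 0.582
```

```bash
python3 st.py; python3 - <<'E'
from h import *
s=capture("side");t=capture("top")
zoom(s,260,70,410,200,5,"sz18.png"); zoom(t,340,130,430,260,6,"tz18.png")
E
```

```text
t 20.7 pos [ 443.1 -193.   159. ] yawY deg -101.33 toolx [-0.  0. -1.] F [-0.9  1.4  6.1] grip 0.582 q [-0.65  0.31  1.74 -0.    1.1   1.11]
```

View pics/sz18.png

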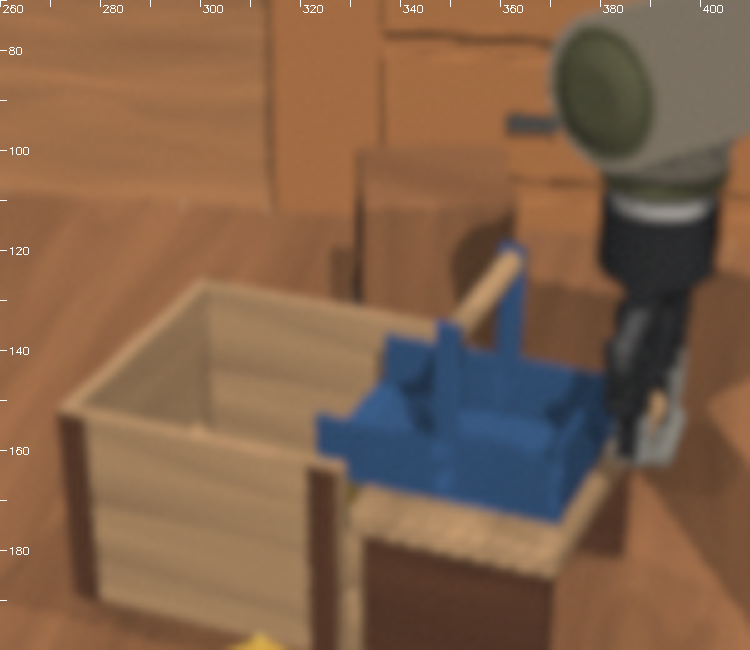

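View pics/tz18.png

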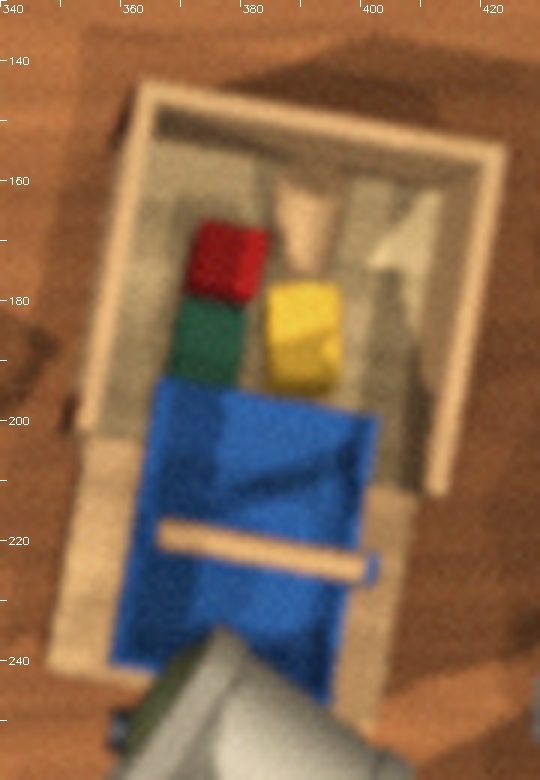

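The tote is level and empty on the ledge, and all four blocks are in the crate. Letting go and withdrawing straight up.

>>> {"fn": "step_arm", "kwargs": {
  "commands": [
    [[0,0,0.01],0],
    [[0,0,0],0],
    [[0,0,0],0],
    [[0,0,0],0],
    [[0,0,0],0]
  ],
  "gripper": -1
}}

```text
time_s: 21.3
eef_pos: [443.2, -193.1, 159.0]
ee_rot: [0.07, -0.704, 0.07, 0.704]
force: [-0.4, -0.1, -0.5]
grip_width: 1.002
```

>>> {"fn": "step_arm", "kwargs": {
  "commands": [
    [[0,0,0],0],
    [[0,0,0.2],0],
    [[0,0,0.5],0],
    [[0,0,0.9],0],
    [[0,0,0.9],0]
  ]
}}

```text
time_s: 21.8
eef_pos: [443.0, -192.9, 260.8]
ee_rot: [0.07, -0.704, 0.07, 0.704]
force: [-0.6, -0.6, 0.4]
grip_width: 1.001
```

>>> {"fn": "step_arm", "kwargs": {
  "commands": [
    [[0,0,0.9],0],
    [[-0.2,0.5,0.8],0],
    [[-0.4,0.9,0],0],
    [[-0.4,0.9,0],0],
    [[-0.4,0.9,0],0]
  ]
}}

```text
time_s: 22.3
eef_pos: [386.3, -63.8, 327.7]
ee_rot: [-0.07, 0.704, -0.07, -0.703]
force: [-0.1, 0.7, 0.2]
grip_width: 1.005
```

>>> {"fn": "step_arm", "kwargs": {
  "commands": [
    [[-0.2,0.9,0],0],
    [[0,0.9,0],0],
    [[0,0.5,0],0],
    [[0,0,0],0],
    [[0,0,0],0]
  ]
}}

```text
time_s: 22.8
eef_pos: [379.2, 26.7, 327.5]
ee_rot: [-0.069, 0.704, -0.07, -0.703]
force: [-0.1, -0.0, -0.0]
grip_width: 0.995
```

```bash
python3 st.py; python3 - <<'E'
from h import *
s=capture("side");t=capture("top")
cv2.imwrite("pics/s19.png",s["image"])
zoom(s,260,90,410,200,5,"sz19.png"); zoom(t,150,130,480,270,2,"tf19.png");zoom(t,340,130,430,260,6,"tz19.png")
E
```

```text
t 22.8 pos [379.2  26.7 327.5] yawY deg -101.29 toolx [ 0.001 -0.    -1.   ] F [-0.1 -0.  -0. ] grip 0.995 q [-0.24 -0.07  1.72 -0.    1.5   1.53]
```

View pics/sz19.png

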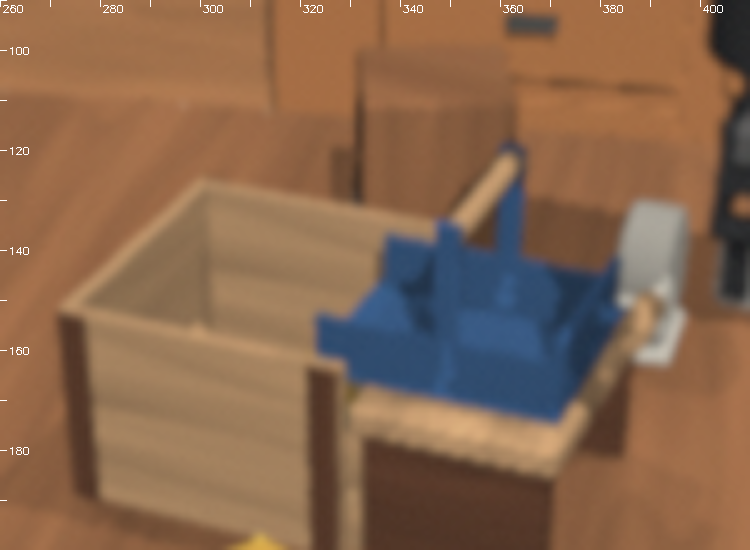

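View pics/tz19.png

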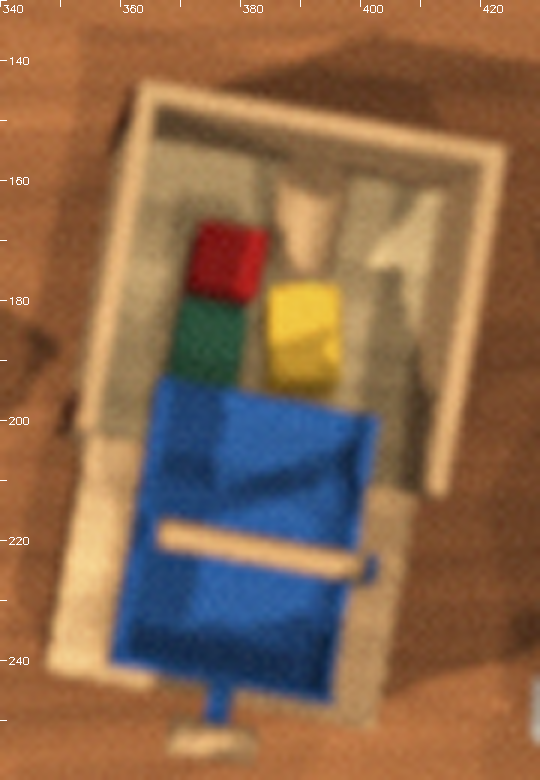

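View pics/s19.png

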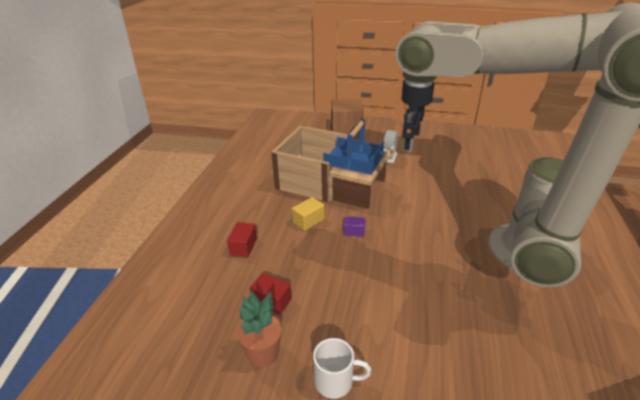

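The tote stands level and empty on the ledge. The red, green, yellow and round blocks lie in the crate at (378,173), (374,187), (389,186) and (389,168) in the top view. The mug, plant, clock and speaker are unmoved.

```bash
python3 -c "
from rig import ticket
print(ticket.finish_job())"
```

```text
the job is handed in; nothing more can be done
None
```

The job is done and handed in at about 23 s of the 70 s allowed. I carried the tote by its bar onto the ledge and let go with all four blocks in it. I then tipped it by the tail handle, lowered it back level and let go.

- **Tote:** The last pictures show it empty, level and free of the gripper. The fit made after it was first set down put its nose about 40 mm past the edge. I didn't refit it after lowering, but it looks unchanged in the pictures.
- **Blocks:** The top view shows all four blocks in the crate.
- **Other things:** The mug, plant, clock, speaker and the look-alike blocks appear where they were.
- **Forces:** Every reading stayed within about 7 N per axis.

- **Tipping fell short:** I meant to tip to 60°, but grip friction stopped the tote at about 46°, and for a moment it hung free of the edge. It was already empty, so I set it back on the edge and lowered it from there.
- **Crate fit:** My first fit of the crate's position was 2–3 mm out in places. The edge position I used was averaged from both views.

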